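Turn the sharp probes point down into their tubes

TASK

Put both sharp probes away point down, each in the tube of its own colour, resting on the tube's floor. First put away the blue probe that lies in the cradle; then take the red probe, which stands point up in its stand, lay it on its side across both forks of the cradle and let go, and take it again the other way so that it too goes into its tube point down. Leave the vial, the dish and the brass chuck standing where they are, and never drop a probe on the bench.

Things in the scene. Friction and masses are not known exactly. Their poses are not given: they have to be found in the camera images.
- blue_probe: a pointed lab probe, 150 mm long, 50 g: blue round handle, 12 mm in diameter and 115 mm long, then a steel needle tapering over 35 mm to a 3 mm point. Origin at the centre of the flat butt end; z runs along the probe from butt to point. Balance point about 70 mm from the butt. At the start it lies in the cradle.
- red_probe: a pointed lab probe, 150 mm long, 50 g: red round handle, 12 mm in diameter and 115 mm long, then a steel needle tapering over 35 mm to a 3 mm point. Origin at the centre of the flat butt end; z runs along the probe from butt to point. Balance point about 70 mm from the butt. At the start it stands point up in the stand.
- blue_probe_point (a point): the blue probe's point, 150 mm from its origin along its z
- red_probe_point (a point): the red probe's point, 150 mm from its origin along its z
- cradle: fixed cradle: black base plate 60 x 125 mm, 8 mm high, with two aluminium V forks 96 mm apart (centres at y = -48 and +48 mm, each 12 mm thick along y, flanks reaching 12 mm above the axis of a probe lying in them and about 20 mm to each side of it at the top, blocks below 34 mm wide along x), open between the forks. Origin on the bench under its centre; a probe lies in it along its y axis.
- cradle_rest (a point): midpoint between the forks, on the axis of a probe lying in the cradle, 55 mm above the bench; axes as the cradle's
- red_tube: upright red plastic tube on a black disc foot (68 mm across, 8 mm high), fixed to the bench. Origin on the bench at its axis, z up. Rim 76 mm up; bore 18 mm in diameter, widening to 28 mm over the top 10 mm; its floor is 11 mm above the bench.
- blue_tube: upright blue plastic tube on a black disc foot (68 mm across, 8 mm high), fixed to the bench. Origin on the bench at its axis, z up. Rim 76 mm up; bore 18 mm in diameter, widening to 28 mm over the top 10 mm; its floor is 11 mm above the bench.
- red_tube_mouth (a point): centre of the red tube's mouth, 76 mm above the bench
- blue_tube_mouth (a point): centre of the blue tube's mouth, 76 mm above the bench
- stand: fixed aluminium cup on a dark disc foot (60 mm across, 8 mm high). Origin on the bench at its axis. Rim 40 mm up and 23 mm across; cavity 15 mm in diameter, its floor 10 mm above the bench, where the red probe's butt stands.
- vial: bystander: amber glass vial with a black cap, 28 mm in diameter, 62 mm high; origin at the centre of its underside
- dish: bystander: shallow glass dish, 84 mm across, 14 mm high; origin at the centre of its underside
- chuck: bystander: brass specimen chuck, 32 mm across and 40 mm high, stepped; origin at the centre of its underside
Things that resemble listed ones, but are neither listed nor needed, are in the scene too. What is shaped like the blue_tube but pink or white is not meant. Leave any green or purple look-alike of the cradle alone.

How it is judged:
On the way, in this order (a step that is already met when the one before it is completed fails the run):
1. the blue probe rests point down on the floor of the blue tube, let go (horizontal distance between blue_probe_point and blue_tube below 0.012 m and z of blue_probe_point in the frame of blue_tube below 0.022 m and z of blue_probe in the frame of blue_tube above 0.14 m and contact force between the fingers and blue_probe below 0.05 N and linear speed of blue_probe below 0.03 m/s), for 0.2 s.
2. the red probe lies across both forks of the cradle, let go (angle between the z axis of red_probe and the y axis of cradle, either way round below 0.12 rad and angle between red_probe's own z axis and vertical between 1.45 and 1.69 rad and x of red_probe in the frame of cradle_rest between -0.012 and 0.012 m and z of red_probe in the frame of cradle_rest between -0.008 and 0.008 m and contact force between the fingers and red_probe below 0.05 N and linear speed of red_probe below 0.03 m/s), for 0.2 s.
At the end, for the whole second after the job is handed in: Each probe stands in the tube of its own colour, its point within 12 mm of the tube's axis and at most 22 mm above the bench (on the tube's floor), its butt over 140 mm above the bench, let go and at rest; vial, dish and chuck upright and within 20 mm of where they began (all of step 1 and horizontal distance between red_probe_point and red_tube below 0.012 m and z of red_probe_point in the frame of red_tube below 0.022 m and z of red_probe in the frame of red_tube above 0.14 m and contact force between the fingers and red_probe below 0.05 N and linear speed of red_probe below 0.03 m/s and distance of each of vial, dish, chuck from where it was at the start of the episode below 0.02 m and angle between each of vial, dish, chuck's own z axis and vertical below 0.3 rad); the robot touches nothing.
It fails at once if the vial, the dish or the chuck is shifted by more than 20 mm or tipped over (distance of any of vial, dish, chuck from where it was at the start of the episode above 0.02 m or angle between any of vial, dish, chuck's own z axis and vertical above 0.3 rad).
It fails at once if a probe lies on the bench (height (world z) of each of blue_probe, blue_probe_point below 0.02 m or height (world z) of each of red_probe, red_probe_point below 0.02 m).
It also fails if it takes over 72 s, if anything falls off the work surface, if the arm or the gripper's body presses on something with over 40 N, if the wrist force passes 120 N, or if a joint passes its speed limit or range.

ROBOT

A 6-joint arm with a two-finger parallel gripper is mounted at the origin on the work surface. World frame = base frame: x ahead of the robot, y to its left, z up, the work surface at z = 0. Lengths are in m, angles in rad, forces in N, time in s.
With the tool pointing down it reaches from about 0.35 to 0.775 m from the base axis. Payload 7.3 kg.
Tool frame: the origin (TCP) lies between the finger pads; the fingertips stand 25 mm ahead of it and the grasp point (between the pads) lies 6 mm ahead of it; y points along the fingers, z is the direction in which the jaws open and shut, and the axes are right-handed (so a half turn about y gives the same grasp; the last joint's range is limited). The gripper opens to 92 mm and grips with 3 to 60 N. Pads are 19 mm wide; open, the fingers measure 130 mm over their backs; the gripper's body (75 mm by 190 mm) begins 47 mm behind the grasp point.
Start: joints at [-1.325, 0.342, 1.524, -0, 1.275, -0.146], TCP at [0.2, -0.485, 0.252] pointing down, gripper open.
Joint ranges: [-2.53, 2.53], [-0.77, 2.02], [0.04, 2.7], [-1, 4.14], [0.28, 2.66], [-3.11, 3.11]. Speed limits (rad/s): [2.57, 2.57, 3.14, 3.14, 3.14, 3.14].

INTERFACE

Orientations are given as [roll, pitch, yaw] about the fixed x, y, z axes, in that order (R = Rz(yaw) Ry(pitch) Rx(roll)).
In Python, from cell import sensors, read_camera, hand_in gives the robot as it stands. The module is installed in compiled form; this text tells all that it offers.
- The arm moves only by the tool send_rows, never from a script. Its argument "motion" is a list that holds one entry, the list of rows, each a list of 4 numbers: the shift along the tool's x, y, z in m, then the turn about the tool's y in degrees. In form: [[[tx, ty, tz, twist], ...]]. A call has 1 to 8 rows; each row is the pose to reach, as a shift and turn from the pose measured when the call began, along the tool's axes at that moment; what a row does not reach only later rows make up. A row lasts 1/10 s, in which the tool goes at most 50 mm and 8.59 degrees, less where a joint would pass 70% of its speed; a pose out of reach is approached as far as the arm can. A call with a gripper value outside its range is refused whole. "gripper" is the opening, from 0 (shut) to 1 (fully open), set as the call begins (left out, the last holds). The fingers move at their own pace and stop on an object; "grip_force" is the grip in N (left out, the last holds). Time passes only in rows, so rows that repeat a pose let the fingers close. It gives the time, the measured TCP pose, the force and the opening at its end, in the units of the state.
- sensors.observe(): the state, without advancing time (a new reading comes with each control period).
- read_camera(name): name is "scene" or "top"; returns a dict with "frame" (384x512x3 uint8, red, green, blue), "fx", "fy", "cx", "cy" (pixels), "extrinsics" (4x4, takes a point from world to camera coordinates). Camera axes: x right, y up, looking along -z (the intrinsics and any distortion apply to the point x, -y, -z); pixel columns grow to the right and rows downward; lengths in m; the calibration is good to about 2 mm. A picture is of the moment at which its call begins. There is no depth.
- hand_in(): hands the job in, once; it reports no verdict.
The state is a dict: "time": time; "qpos": joint angles; "qvel": joint speeds; "joint_efforts": joint torques, N m; "tool_pos": TCP position; "tool_rot": TCP orientation; "contact_force": force on the tool from outside, world axes, zero at the start; "torque": the same for the moment, N m; "opening": finger opening in m.
Only numpy, scipy, OpenCV 4.12 (cv2) and the standard library are available. Lean on these libraries where they do the work, as an engineer would, in place of code of your own. Each camera call takes 0.05 s, during which the arm holds its last target.

## Working session

There is one attempt and no reset: what is moved stays moved. The work goes in short steps, Python scripts to look and compute and a tool call to move; the robot and the scene stay as the last step left them, time stands still between calls to the robot, and variables do not carry over. Pictures are saved under pics/ and viewed, and the job is handed in when it is done.

Besides the shell and the picture viewer there is one more tool, called after "Request:" as a command line: name --argument value ..., lists and objects as JSON in quotes. send_rows: Moves the arm, as the interface text tells. Its arguments: {"type":"object","properties":{"motion":{"type":"array"},"gripper":{"type":"number"},"grip_force":{"type":"number"}},"required":["motion"]}

```bash
mkdir -p pics; ls; python3 - <<'E'
from cell import sensors, read_camera
import cv2,numpy as np,json
print(sensors.observe())
for n in("scene","top"):
    c=read_camera(n); cv2.imwrite(f"pics/{n}0.png",c["frame"][:,:,::-1])
    print(n,{k:c[k] for k in c if k!="frame"})
E
```

```text
pics
{'time': 0.0, 'qpos': array([-1.32497605e+00,  3.42708677e-01,  1.52505247e+00,  8.30657999e-06,
        1.27541878e+00, -1.46027326e-01]), 'qvel': array([ 0.00037039,  0.00162591,  0.00068179,  0.00087871, -0.00103832,
        0.00063864]), 'joint_efforts': array([-4.90674047e-04, -4.31242311e+01, -2.44218081e+01,  7.19103660e-02,
        5.59554622e-02, -1.23572936e-04]), 'tool_pos': array([ 0.20040905, -0.48482044,  0.25103986]), 'tool_rot': array([-1.57236555e+00,  2.38821274e-04, -2.74974767e+00]), 'contact_force': array([-0.6567745 , -0.32731303,  0.36467079]), 'torque': array([ 0.04745169, -0.00363007, -0.0119838 ]), 'opening': 0.0917786827078826}
scene {'fx': 397.7769506698599, 'fy': 397.7769506698599, 'cx': 255.97218957194485, 'cy': 194.58527620348138, 'extrinsics': array([[-0.53930014,  0.84195423, -0.01638402,  0.30718419],
       [-0.66819218, -0.41599668,  0.61681923,  0.24144394],
       [ 0.51251786,  0.34359837,  0.7869343 , -1.3246019 ],
       [ 0.        ,  0.        ,  0.        ,  1.        ]])}
top {'fx': 422.60917303276244, 'fy': 422.60917303276244, 'cx': 256.4024320469891, 'cy': 188.09277137545894, 'extrinsics': array([[ 2.52297064e-02, -9.99681232e-01,  9.47019884e-04,
        -3.46035929e-02],
       [ 9.95771063e-01,  2.52147103e-02,  8.83414276e-02,
        -5.45791308e-01],
       [-8.83371460e-02, -1.28581328e-03,  9.96089803e-01,
        -1.08440740e+00],
       [ 0.00000000e+00,  0.00000000e+00,  0.00000000e+00,
         1.00000000e+00]])}
```

View pics/scene0.png

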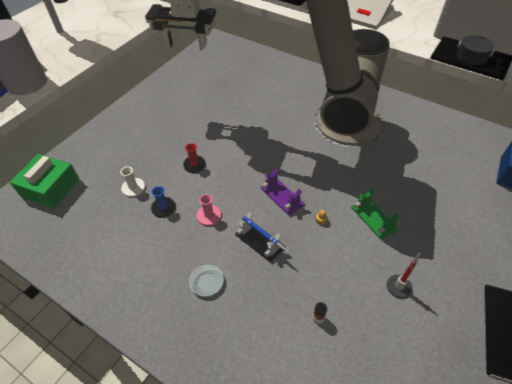

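View pics/top0.png

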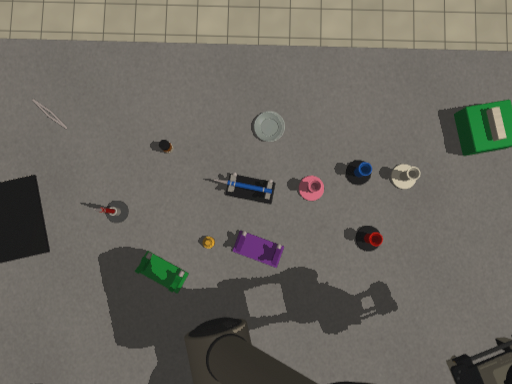

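The scene view shows the blue tube at about (160,205), the red tube at (194,160), the blue probe in the black cradle at (262,235) and the red probe at (405,275). In the top view the same things are at (362,171), (372,239), (250,187) and (112,211). I'll zoom in on them next.

```bash
cat > h.py <<'E'
import numpy as np,cv2
from cell import sensors, read_camera
def proj(c,P):
    P=np.atleast_2d(P); E=c["extrinsics"]; q=P@E[:3,:3].T+E[:3,3]
    return np.c_[c["cx"]+c["fx"]*q[:,0]/-q[:,2], c["cy"]+c["fy"]*(-q[:,1])/-q[:,2]]
def back(c,u,v,z):
    E=c["extrinsics"]; R=E[:3,:3]; o=-R.T@E[:3,3]
    d=R.T@np.array([(u-c["cx"])/c["fx"],-(v-c["cy"])/c["fy"],-1.])
    return o+d*(z-o[2])/d[2]
def crop(c,x0,y0,w,h,s,name,lines=()):
    im=cv2.resize(c["frame"][y0:y0+h,x0:x0+w,::-1],None,fx=s,fy=s,interpolation=cv2.INTER_CUBIC)
    for L,col in lines:
        p=((proj(c,L)-[x0,y0]+.5)*s).round().astype(int)
        cv2.polylines(im,[p.reshape(-1,1,2)],False,col,1,cv2.LINE_AA)
    cv2.imwrite("pics/"+name,im)
def circ(x,y,z,r):
    t=np.linspace(0,2*np.pi,40); return np.c_[x+r*np.cos(t),y+r*np.sin(t),0*t+z]
E
python3 - <<'E'
from h import *
c=read_camera("top")
crop(c,220,145,200,110,4,"t1.png")
crop(c,85,145,200,110,4,"t2.png")
c=read_camera("scene")
crop(c,120,130,190,140,4,"s1.png")
crop(c,300,180,150,150,4,"s2.png")
E
```

```text
(no output)
```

View pics/t1.png

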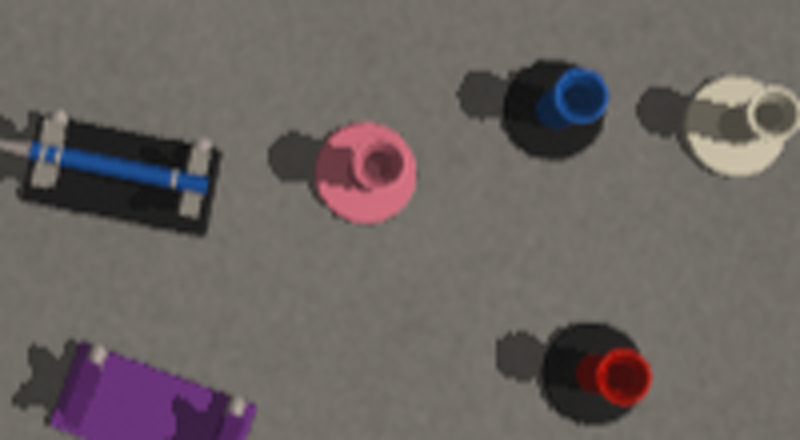

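View pics/t2.png

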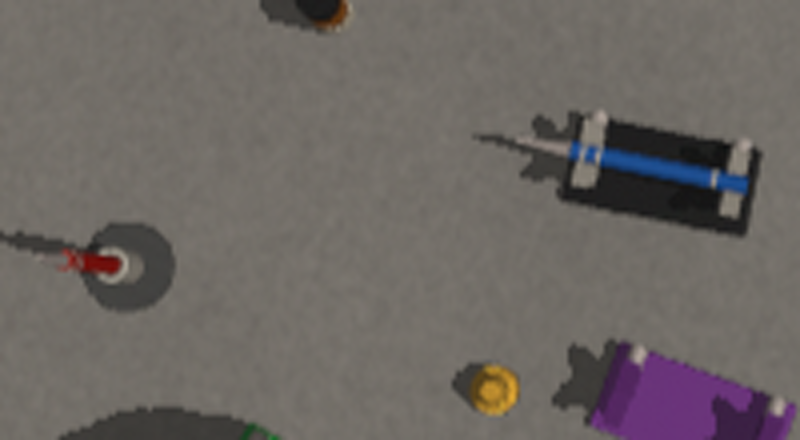

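View pics/s1.png

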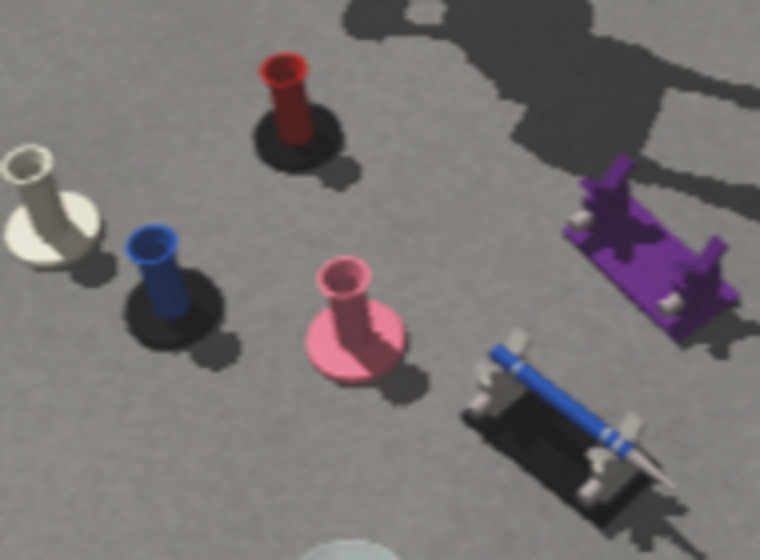

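View pics/s2.png

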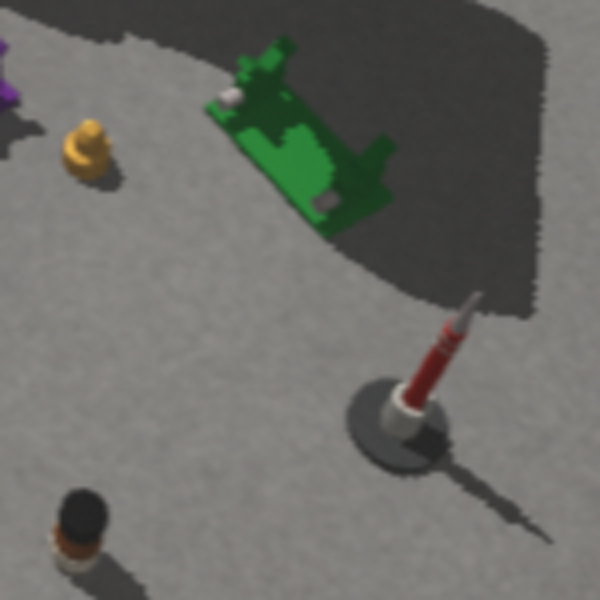

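```bash
python3 - <<'E'
from h import *
from scipy.optimize import least_squares
T=read_camera("top");S=read_camera("scene")
def px(x0,y0,p): return np.array(p)/4-.5+[x0,y0]
t1=lambda *p:px(220,145,p); t2=lambda *p:px(85,145,p); s1=lambda *p:px(120,130,p); s2=lambda *p:px(300,180,p)
def tri(a,b,z=None):
    f=lambda P:np.r_[proj(T,P)[0]-a,proj(S,P)[0]-b]
    r=least_squares(f,[.5,0,.05]); 
    return r.x.round(4), r.fun.round(2)
for n,a,b,z in [("bluerim",t1(581,96),s1(153,245),.076),("redrim",t1(624,377),s1(285,71),.076),("bluefoot",t1(553,110),s1(174,308),.008),("redfoot",t1(593,373),s1(298,138),.008),
 ("standrim",t2(113,265),s2(413,400),.04),("standfoot",t2(130,267),s2(398,425),.008),("redpoint",t2(38,258),s2(478,295),.16),
 ("bluepoint",t2(515,139),s1(673,487),.055),("butt",t2(748,185),s1(494,352),.055)]:
    print(n,tri(a,b),back(T,*a,z).round(4),back(S,*b,z).round(4))
E
```

```text
bluerim (array([ 0.5979, -0.2912,  0.0765]), array([-0.12,  0.08, -0.15, -0.02])) [ 0.5982 -0.2916  0.076 ] [ 0.5975 -0.2911  0.076 ]
redrim (array([ 0.4233, -0.3183,  0.0758]), array([-0.15,  0.1 , -0.21, -0.02])) [ 0.4236 -0.3186  0.076 ] [ 0.4232 -0.3176  0.076 ]
bluefoot (array([ 0.5981, -0.2906,  0.0064]), array([-0.02,  0.01, -0.03, -0.  ])) [ 0.5979 -0.2903  0.008 ] [ 0.5988 -0.2895  0.008 ]
redfoot (array([ 0.4238, -0.3181,  0.0044]), array([-0.07,  0.05, -0.1 , -0.01])) [ 0.424  -0.3174  0.008 ] [ 0.426  -0.3154  0.008 ]
standrim (array([0.477 , 0.3484, 0.0382]), array([-0.27,  0.1 , -0.26,  0.02])) [0.4772 0.3471 0.04  ] [0.4777 0.3488 0.04  ]
standfoot (array([0.4768, 0.3485, 0.0046]), array([-0.28,  0.11, -0.27,  0.02])) [0.477  0.3467 0.008 ] [0.4785 0.3489 0.008 ]
redpoint (array([0.4769, 0.3492, 0.1614]), array([-0.07,  0.03, -0.07,  0.01])) [0.477  0.3495 0.16  ] [0.4758 0.3494 0.16  ]
bluepoint (array([0.5637, 0.0891, 0.0576]), array([ 0.23, -0.12,  0.24,  0.  ])) [0.5636 0.0899 0.055 ] [0.5626 0.0879 0.055 ]
butt (array([ 0.5378, -0.0593,  0.0554]), array([-0.07,  0.04, -0.08, -0.  ])) [ 0.5379 -0.0595  0.055 ] [ 0.5375 -0.0593  0.055 ]
```

```bash
cat >> h.py <<'E'
def cradle(cx,cy,th):
    u=np.array([-np.sin(th),np.cos(th)]) # y axis
    w=np.array([np.cos(th),np.sin(th)])
    P=lambda x,y,z:np.r_[np.array([cx,cy])+x*w+y*u,z]
    L=[]
    L.append((np.array([P(a,b,.008) for a,b in[(-.03,-.0625),(.03,-.0625),(.03,.0625),(-.03,.0625),(-.03,-.0625)]]),(0,255,255)))
    for f in(-.048,.048):
        for d in (-.006,.006):
            L.append((np.array([P(-.02,f+d,.067),P(0,f+d,.047),P(.02,f+d,.067)]),(0,0,255)))
    return L,P
E
python3 - <<'E'
from h import *
from scipy.optimize import least_squares
T=read_camera("top");S=read_camera("scene")
px=lambda p:np.array(p)/4-.5+[220,145]
cs=[back(T,*px(p),.008)[:2] for p in [(32,112),(221,150),(206,237),(20,195)]]
m=np.mean(cs,0); print(cs,m)
d=np.array([.5637-.5378,.0891+.0593]);d/=np.linalg.norm(d); n=np.array([-d[1],d[0]])
b=np.array([.5378,-.0593]); print("along",(m-b)@d,"lat",(m-b)@n)
th=np.arctan2(d[1],d[0])-np.pi/2
m=m-((m-b)@n)*n; print(m,th)
L,_=cradle(*m,th)
crop(T,220,145,100,70,8,"c1.png",L); crop(S,225,200,80,70,8,"c2.png",L)
E
```

```text
[array([0.58775737, 0.0574253 ]), array([ 0.56545991, -0.06925003]), array([ 0.50721813, -0.06054518]), array([0.53201864, 0.0636604 ])] [ 0.54811351 -0.00217738]
along 0.0580452225723979 lat -0.00033887609051281263
[ 0.54777968 -0.00211911] -0.17278794820992793
```

View pics/c1.png

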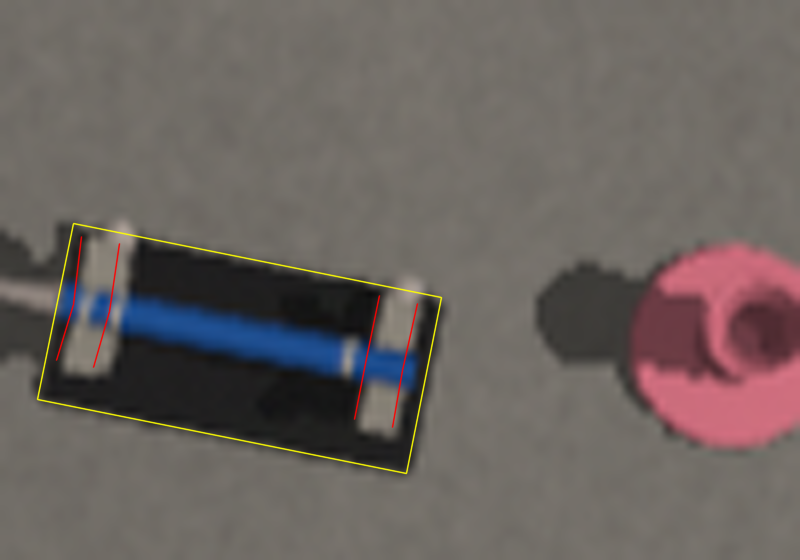

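View pics/c2.png

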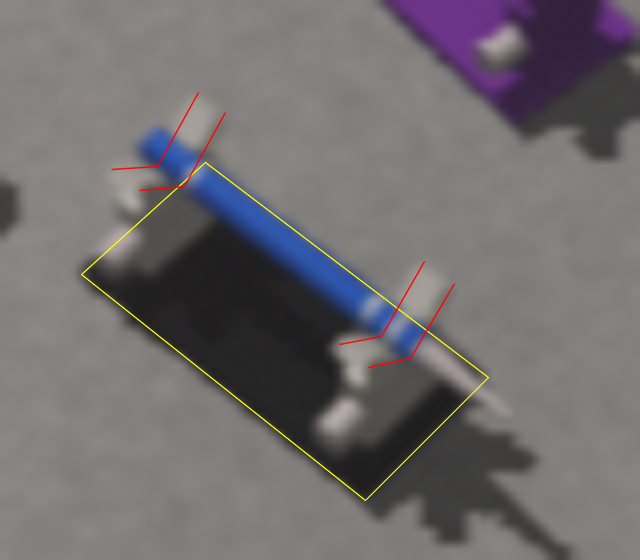

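```bash
python3 - <<'E'
from h import *
T=read_camera("top");S=read_camera("scene")
th=-.1728; u=np.array([-np.sin(th),np.cos(th)])
m=np.array([.5478,-.0021])-.0035*u; print(m)
L,_=cradle(*m,th)
crop(T,220,145,100,70,8,"c3.png",L); crop(S,225,200,80,70,8,"c4.png",L)
a=cv2.imread("pics/c3.png");b=cv2.imread("pics/c4.png"); b=cv2.resize(b,None,fx=.55,fy=.55);a=cv2.resize(a,None,fx=.55,fy=.55);cv2.imwrite("pics/c5.png",np.hstack([a,b]))
E
```

```text
[ 0.54719821 -0.00554788]
```

View pics/c5.png

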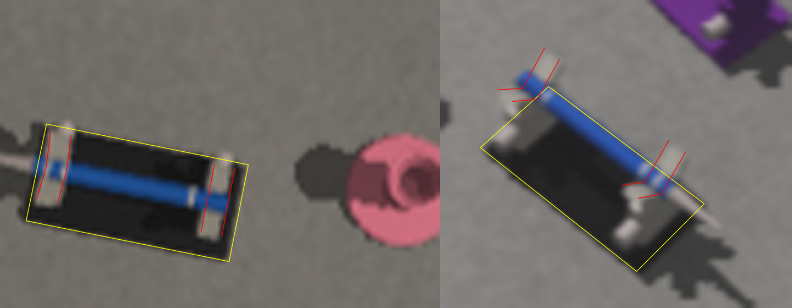

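```bash
cat >> h.py <<'E'
from scipy.spatial.transform import Rotation as Ro
def go(x,y,z,yaw=None):
    """print tool shift to put TCP at x,y,z and yaw"""
    s=sensors.observe(); R=Ro.from_euler('xyz',s["tool_rot"]).as_matrix()
    d=R.T@(np.array([x,y,z])-s["tool_pos"])
    tw=0
    if yaw is not None:
        tw=-np.degrees((yaw-s["tool_rot"][2]+np.pi)%(2*np.pi)-np.pi)
    print("t",round(s["time"],2),"pos",s["tool_pos"].round(4),"rot",s["tool_rot"].round(3),"op",round(s["opening"],4),"F",s["contact_force"].round(2))
    print("shift",d.round(4),"dist",np.linalg.norm(d).round(3),"twist",round(tw,1))
E
python3 -c "
from h import *
go(.5422,-.0342,.20,-1.7436)"
```

```text
t 0.5 pos [ 0.2005 -0.4852  0.2517] rot [-1.571  0.    -2.75 ] op 0.0917 F [ 0.19 -0.01  0.13]
shift [-0.488   0.0517 -0.2863] dist 0.568 twist -57.7
```

Request:
send_rows --motion '[[[-0.043, 0, -0.025, -5], [-0.086, 0.005, -0.05, -13], [-0.129, 0.01, -0.075, -21], [-0.172, 0.015, -0.1, -29], [-0.215, 0.02, -0.125, -37], [-0.258, 0.025, -0.15, -45], [-0.3, 0.03, -0.175, -53], [-0.34, 0.035, -0.2, -57.7]]]' --gripper 1

```text
time: 1.3
tool_pos: [0.4394, -0.1687, 0.2168]
tool_rot: [-1.57, -0.0, -1.738]
contact_force: [0.4, -0.9, -0.9]
opening: 0.0916
```

```bash
python3 -c "
from h import *
go(.5422,-.0342,.15,-1.7436)"
```

```text
t 1.3 pos [ 0.4394 -0.1687  0.2168] rot [-1.57  -0.    -1.738] op 0.0916 F [ 0.39 -0.88 -0.87]
shift [-0.1498  0.0668  0.0789] dist 0.182 twist 0.3
```

Request:
send_rows --motion '[[[-0.037, 0.017, 0.02, 0], [-0.075, 0.034, 0.04, 0.3], [-0.112, 0.05, 0.06, 0.3], [-0.15, 0.067, 0.079, 0.3], [-0.15, 0.067, 0.079, 0.3], [-0.15, 0.067, 0.079, 0.3]]]' --gripper 0.5

```text
time: 1.9
tool_pos: [0.5422, -0.0332, 0.1492]
tool_rot: [-1.571, -0.001, -1.741]
contact_force: [0.3, -0.4, 0.8]
opening: 0.0487
```

```bash
python3 -c "
from h import *
go(.5422,-.0342,.061,-1.7436)"
```

```text
t 1.9 pos [ 0.5422 -0.0332  0.1492] rot [-1.571e+00 -1.000e-03 -1.741e+00] op 0.0487 F [ 0.28 -0.38  0.76]
shift [0.0009 0.0882 0.0002] dist 0.088 twist 0.2
```

Request:
send_rows --motion '[[[0.001, 0.03, 0, 0.2], [0.001, 0.06, 0, 0.2], [0.001, 0.08, 0, 0.2], [0.001, 0.088, 0, 0.2], [0.001, 0.088, 0, 0.2]]]'

```text
time: 2.4
tool_pos: [0.5414, -0.0353, 0.0611]
tool_rot: [-1.572, -0.001, -1.745]
contact_force: [0.1, -0.8, -0.0]
opening: 0.0459
```

```bash
python3 -c "
from h import *
go(.5422,-.0342,.061,-1.7436)
c=read_camera('scene');crop(c,170,130,200,150,4,'g1.png')"
```

```text
t 2.4 pos [ 0.5414 -0.0353  0.0611] rot [-1.572e+00 -1.000e-03 -1.745e+00] op 0.0459 F [ 0.14 -0.84 -0.02]
shift [-0.0012  0.0001  0.0006] dist 0.001 twist -0.1
```

View pics/g1.png

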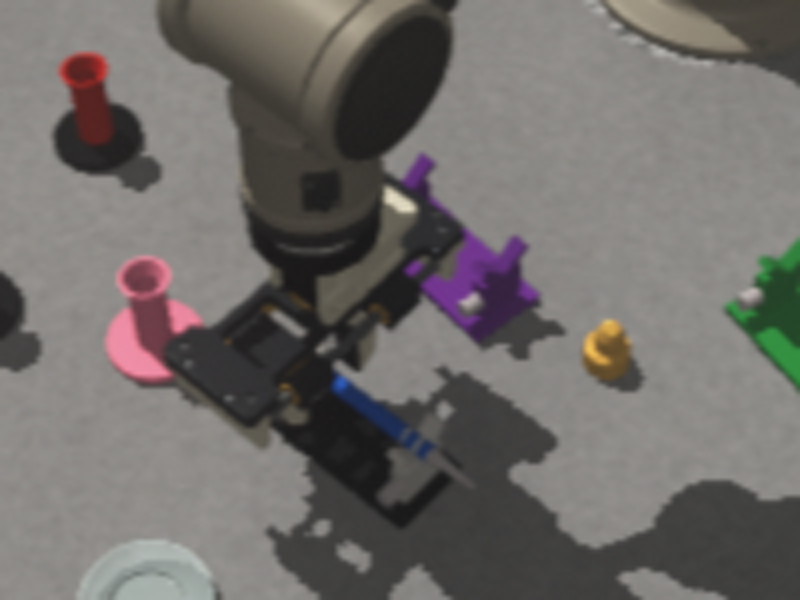

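The gripper straddles the blue handle between the forks, at about (330,375) in this crop. I'll close it lightly.

Request:
send_rows --motion '[[[-0.001, 0, 0, 0], [-0.001, 0, 0, 0], [-0.001, 0, 0, 0], [-0.001, 0, 0, 0], [-0.001, 0, 0, 0], [-0.001, 0, 0, 0]]]' --gripper 0 --grip_force 3

```text
time: 3.05
tool_pos: [0.5419, -0.0339, 0.0622]
tool_rot: [-1.571, -0.001, -1.745]
contact_force: [-1.5, 1.5, 2.5]
opening: 0.0107
```

Request:
send_rows --motion '[[[0, -0.015, 0, 0], [0, -0.04, 0, 0], [0, -0.07, 0, 0], [0, -0.1, 0, 0], [0, -0.13, 0, 0], [0, -0.16, 0, 0], [0, -0.16, 0, 0]]]'

```text
time: 3.75
tool_pos: [0.5439, -0.0344, 0.2262]
tool_rot: [-1.564, -0.001, -1.745]
contact_force: [1.1, -0.6, -0.7]
opening: 0.0113
```

```bash
python3 -c "
from h import *
go(.5422,-.0342,.061,-1.7436)
c=read_camera('scene');crop(c,170,100,200,150,4,'g2.png')"
```

```text
t 3.75 pos [ 0.5439 -0.0344  0.2262] rot [-1.564e+00 -1.000e-03 -1.745e+00] op 0.0113 F [ 1.08 -0.59 -0.66]
shift [-1.000e-04  1.652e-01 -2.900e-03] dist 0.165 twist -0.1
```

View pics/g2.png

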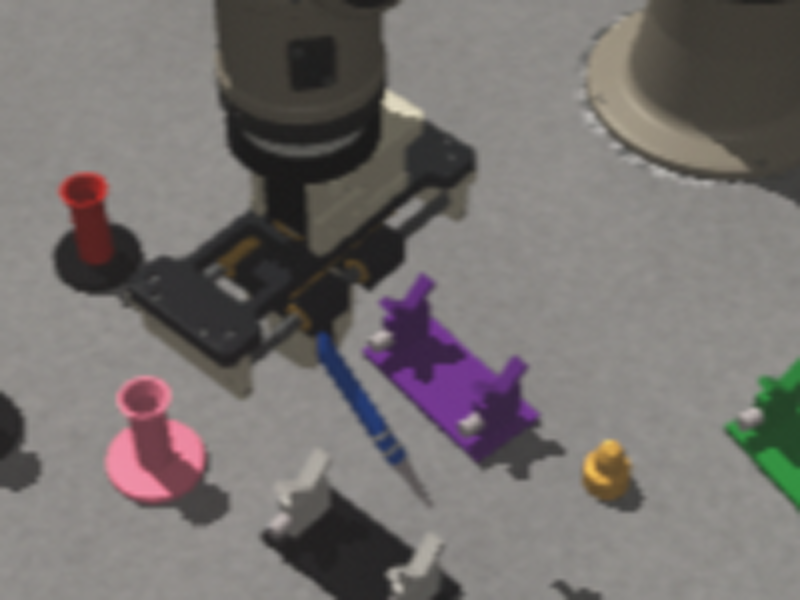

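It is swinging down nicely. I'll carry on toward the blue tube, keeping it high.

```bash
python3 -c "
from h import *
go(.598,-.291,.25,-1.7436)"
```

```text
t 3.8 pos [ 0.5428 -0.0342  0.2238] rot [-1.567e+00 -1.000e-03 -1.745e+00] op 0.0108 F [-0.37 -1.1  -2.2 ]
shift [ 0.2434 -0.0256  0.0989] dist 0.264 twist -0.1
```

Request:
send_rows --motion '[[[0.01, -0.02, 0.004, 0], [0.05, -0.026, 0.02, 0], [0.09, -0.026, 0.037, 0], [0.13, -0.026, 0.053, 0], [0.17, -0.026, 0.069, 0], [0.21, -0.026, 0.085, 0], [0.243, -0.026, 0.099, 0], [0.243, -0.026, 0.099, 0]]]'

```text
time: 4.6
tool_pos: [0.5973, -0.2953, 0.2469]
tool_rot: [-1.571, -0.001, -1.75]
contact_force: [-0.7, 0.7, -1.3]
opening: 0.0111
```

```bash
python3 -c "
from h import *
go(.598,-.291,.25,-1.7436)
c=read_camera('scene');crop(c,90,80,200,150,4,'g3.png')
c=read_camera('top');crop(c,300,80,200,150,4,'g3t.png')"
```

```text
t 4.6 pos [ 0.5973 -0.2953  0.2469] rot [-1.571e+00 -1.000e-03 -1.750e+00] op 0.0111 F [-0.67  0.65 -1.32]
shift [-0.0043 -0.0031 -0.0001] dist 0.005 twist -0.4
```

View pics/g3.png

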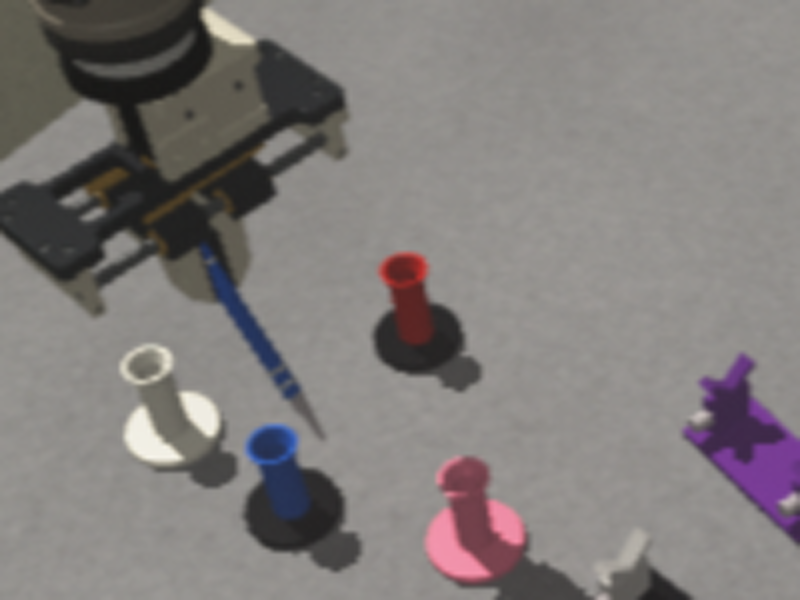

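View pics/g3t.png

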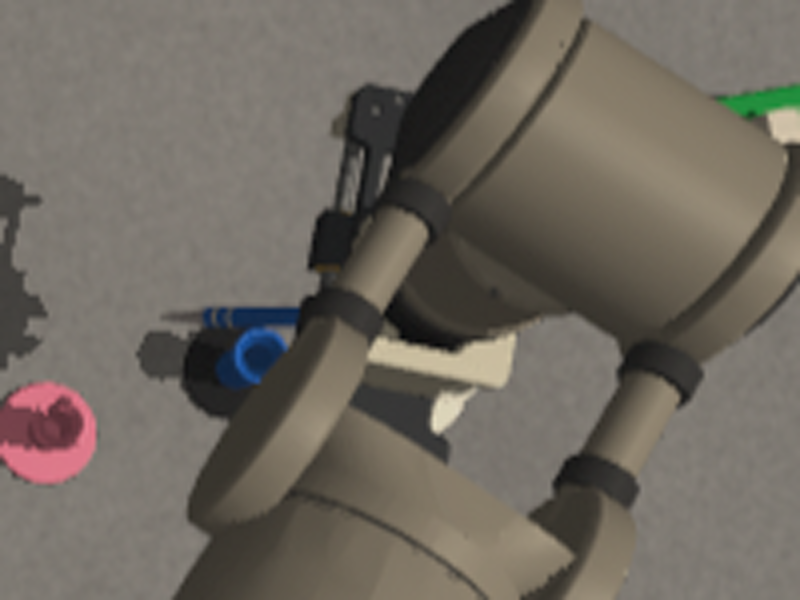

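```bash
cat >> h.py <<'E'
from scipy.optimize import least_squares
def tri(T,S,a,b):
    r=least_squares(lambda P:np.r_[proj(T,P)[0]-a,proj(S,P)[0]-b],[.5,0,.1]); return r.x.round(4),r.fun.round(2)
E
python3 -c "
from h import *
T=read_camera('top');S=read_camera('scene')
print(tri(T,S,np.array([165,316])/4-.5+[300,80],np.array([322,437])/4-.5+[90,80]))"
```

```text
(array([ 0.6112, -0.2182,  0.1463]), array([ 0.44, -0.31,  0.56,  0.06]))
```

```bash
python3 -c "
from h import *
go(.5841,-.3681,.2006)"
```

```text
t 4.8 pos [ 0.5978 -0.2895  0.2491] rot [-1.57   0.    -1.744] op 0.0111 F [-0.15 -0.41  0.24]
shift [0.0798 0.0485 0.0001] dist 0.093 twist 0
```

```bash
python3 -c "
from h import *
T=read_camera('top');S=read_camera('scene')
crop(S,150,160,50,50,8,'a.png');crop(T,320,130,50,50,8,'b.png')
cv2.imwrite('pics/g4.png',np.hstack([cv2.imread('pics/a.png'),cv2.imread('pics/b.png')]))
go(.5841,-.3681,.2006)"
```

```text
t 4.9 pos [ 0.5981 -0.2893  0.2502] rot [-1.568e+00 -1.000e-03 -1.744e+00] op 0.0109 F [ 0.51 -0.03 -0.37]
shift [ 0.08    0.0496 -0.0004] dist 0.094 twist 0
```

View pics/g4.png

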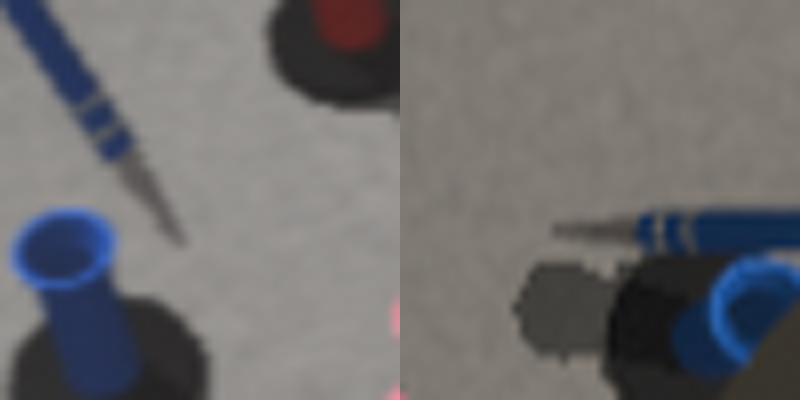

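```bash
python3 -c "
from h import *
T=read_camera('top');S=read_camera('scene')
P=tri(T,S,np.array([155,230])/8-.5+[320,130],np.array([183,244])/8-.5+[150,160]);print(P)
s=sensors.observe()['tool_pos']; d=np.array([.598,-.291,.095])-P[0]
go(*(s+d))"
```

```text
(array([ 0.6111, -0.213 ,  0.145 ]), array([-0.03,  0.02, -0.03, -0.  ]))
t 5.0 pos [ 0.5983 -0.2895  0.2506] rot [-1.567e+00 -1.000e-03 -1.744e+00] op 0.0108 F [ 0.65  0.1  -0.54]
shift [0.079  0.0501 0.0003] dist 0.094 twist 0
```

Request:
send_rows --motion '[[[0.03, 0, 0, 0], [0.06, 0, 0, 0], [0.079, 0, 0, 0], [0.079, 0.02, 0, 0], [0.079, 0.04, 0, 0], [0.079, 0.05, 0, 0], [0.079, 0.05, 0, 0], [0.079, 0.05, 0, 0]]]'

```text
time: 5.8
tool_pos: [0.5852, -0.3672, 0.2015]
tool_rot: [-1.567, -0.001, -1.743]
contact_force: [-0.8, 0.4, -0.0]
opening: 0.011
```

```bash
python3 -c "
from h import *
T=read_camera('top');S=read_camera('scene')
crop(S,140,160,50,50,8,'a.png');crop(T,330,140,50,50,8,'b.png')
cv2.imwrite('pics/g5.png',np.hstack([cv2.imread('pics/a.png'),cv2.imread('pics/b.png')]))
go(.5841,-.3681,.2006)"
```

```text
t 5.9 pos [ 0.5854 -0.3675  0.2022] rot [-1.565 -0.002 -1.743] op 0.0109 F [-0.28  0.13  0.23]
shift [ 0.0008  0.0016 -0.0012] dist 0.002 twist 0
```

View pics/g5.png

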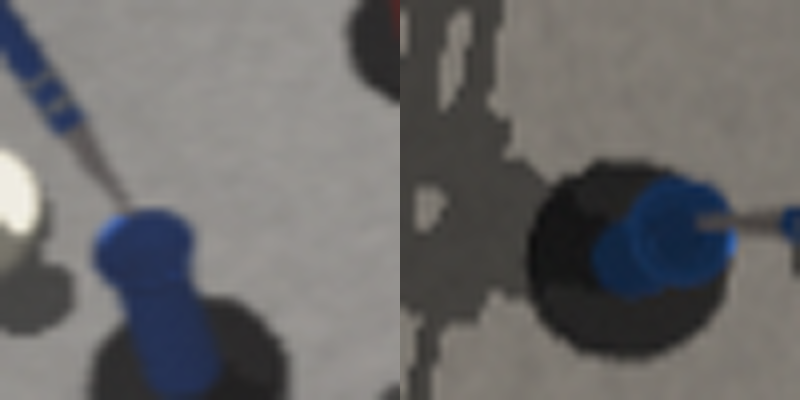

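```bash
python3 -c "
from h import *
T=read_camera('top');S=read_camera('scene')
P=tri(T,S,np.array([297,222])/8-.5+[330,140],np.array([128,211])/8-.5+[140,160]);print(P)
s=sensors.observe()['tool_pos']; d=np.array([.598,-.291,.062])-P[0]
go(*(s+d))"
```

```text
(array([ 0.5986, -0.2911,  0.0976]), array([ 0.18, -0.13,  0.23,  0.03]))
t 6.0 pos [ 0.5852 -0.3675  0.2019] rot [-1.566 -0.002 -1.743] op 0.0112 F [ 0.62  0.91 -0.37]
shift [-0.0001  0.0356 -0.0008] dist 0.036 twist 0
```

Request:
send_rows --motion '[[[0, 0.015, 0, 0], [0, 0.03, 0, 0], [0, 0.036, 0, 0], [0, 0.036, 0, 0], [-0.015, 0.034, 0, 0], [-0.03, 0.032, 0, 0], [-0.045, 0.03, 0, 0], [-0.058, 0.03, 0, 0]]]'

```text
time: 6.8
tool_pos: [0.596, -0.3086, 0.173]
tool_rot: [-1.564, -0.003, -1.742]
contact_force: [0.3, -0.6, -0.6]
opening: 0.0111
```

```bash
python3 -c "
from h import *
T=read_camera('top');S=read_camera('scene')
crop(S,110,120,100,100,4,'a.png');crop(T,310,120,100,100,4,'b.png')
cv2.imwrite('pics/g6.png',np.hstack([cv2.imread('pics/a.png'),cv2.imread('pics/b.png')]))
go(.598,-.291,.166)"
```

```text
t 6.9 pos [ 0.5961 -0.3078  0.1725] rot [-1.565 -0.002 -1.741] op 0.0111 F [-0.55  0.18 -0.3 ]
shift [-0.0168  0.0064 -0.001 ] dist 0.018 twist 0
```

View pics/g6.png

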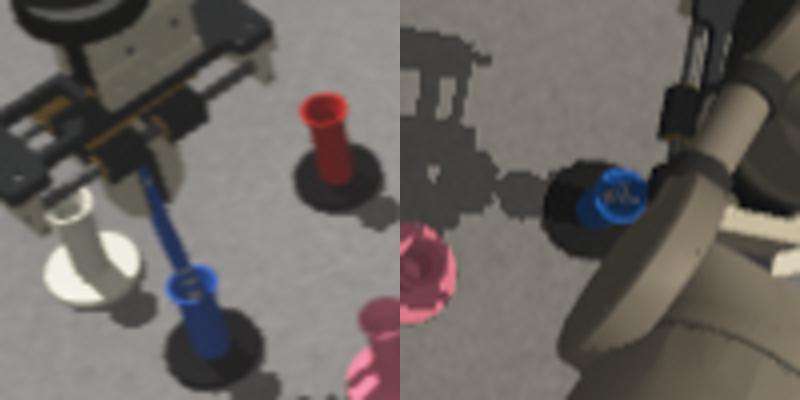

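Request:
send_rows --motion '[[[-0.01, 0.004, -0.001, 0], [-0.017, 0.01, -0.001, 0], [-0.017, 0.02, -0.001, 0], [-0.017, 0.028, -0.001, 0], [-0.017, 0.031, -0.001, 0], [-0.017, 0.031, -0.001, 0]]]'

```text
time: 7.5
tool_pos: [0.5976, -0.2911, 0.14]
tool_rot: [-1.567, -0.001, -1.741]
contact_force: [-0.7, 0.8, -0.4]
opening: 0.011
```

```bash
python3 -c "
from h import *
S=read_camera('scene')
crop(S,110,120,100,100,6,'g7.png')
go(.598,-.291,.14)"
```

```text
t 7.55 pos [ 0.5979 -0.2912  0.1407] rot [-1.566e+00 -1.000e-03 -1.741e+00] op 0.011 F [ 0.27 -0.57 -0.91]
shift [-0.0002  0.0007  0.0001] dist 0.001 twist 0
```

View pics/g7.png

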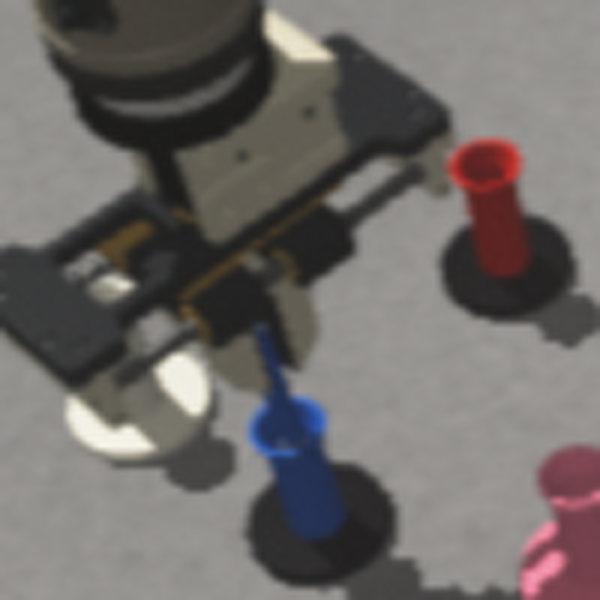

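The probe is almost upright and well inside the blue tube. I'll release it and rise.

Request:
send_rows --motion '[[[0, 0.002, 0, 0], [0, 0.002, 0, 0], [0, 0.002, 0, 0], [0, 0.002, 0, 0], [0, 0.002, 0, 0]]]' --gripper 0.5

```text
time: 8.05
tool_pos: [0.598, -0.2913, 0.1389]
tool_rot: [-1.566, -0.001, -1.741]
contact_force: [-0.3, -0.8, 0.9]
opening: 0.0442
```

Request:
send_rows --motion '[[[0, -0.02, 0, 0], [0, -0.05, 0, 0], [0, -0.08, 0, 0], [0, -0.11, 0, 0], [0, -0.11, 0, 0]]]'

```text
time: 8.55
tool_pos: [0.599, -0.2919, 0.2544]
tool_rot: [-1.557, -0.005, -1.741]
contact_force: [-0.6, 0.2, -0.4]
opening: 0.0458
```

```bash
python3 -c "
from h import *
S=read_camera('scene');T=read_camera('top')
crop(S,110,120,100,100,4,'a.png');crop(T,310,120,100,100,4,'b.png')
cv2.imwrite('pics/g8.png',np.hstack([cv2.imread('pics/a.png'),cv2.imread('pics/b.png')]))
go(.477,.3485,.25)"
```

```text
t 8.65 pos [ 0.5976 -0.2911  0.2495] rot [-1.565 -0.002 -1.741] op 0.0459 F [-0.43  0.11 -0.6 ]
shift [-0.6099 -0.0031 -0.2272] dist 0.651 twist 0
```

View pics/g8.png

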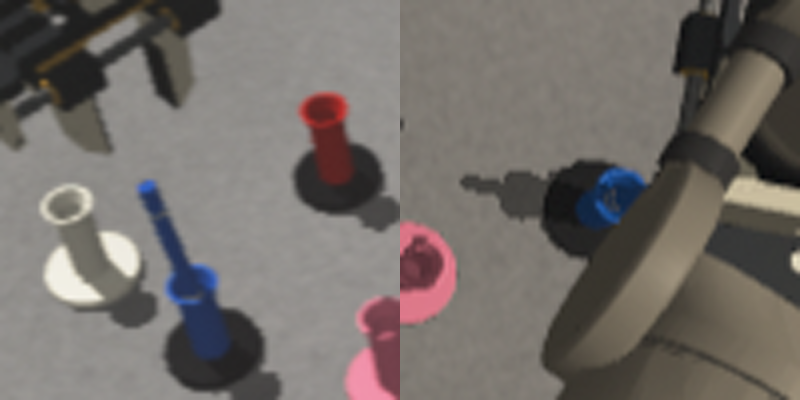

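```bash
python3 -c "
from h import *
S=read_camera('scene')
p=np.array([148,187])/4-.5+[110,120]
for z in (.15,.155,.16,.165,.17): print(back(S,*p,z).round(3))
go(.477,.3485,.25)"
```

```text
[ 0.589 -0.316  0.15 ]
[ 0.591 -0.312  0.155]
[ 0.594 -0.308  0.16 ]
[ 0.597 -0.304  0.165]
[ 0.6  -0.3   0.17]
t 8.7 pos [ 0.5971 -0.2908  0.2482] rot [-1.567e+00 -1.000e-03 -1.741e+00] op 0.0458 F [ 0.55 -0.3  -1.02]
shift [-0.6097 -0.0033 -0.2267] dist 0.65 twist 0
```

Request:
send_rows --motion '[[[-0.02, 0, -0.007, 0], [-0.065, 0, -0.024, 0], [-0.11, 0, -0.041, 0], [-0.155, 0, -0.058, 0], [-0.2, 0, -0.074, 0], [-0.245, 0, -0.091, 0], [-0.29, 0, -0.108, 0], [-0.335, 0, -0.125, 0]]]'

```text
time: 9.5
tool_pos: [0.5293, 0.0623, 0.2458]
tool_rot: [-1.57, -0.001, -1.741]
contact_force: [1.1, -0.5, -0.5]
opening: 0.046
```

```bash
python3 -c "
from h import *
go(.477,.3485,.25,-1.7436)"
```

```text
t 9.5 pos [0.5293 0.0623 0.2458] rot [-1.570e+00 -1.000e-03 -1.741e+00] op 0.046 F [ 1.06 -0.55 -0.54]
shift [-0.2731 -0.0046 -0.1001] dist 0.291 twist 0.1
```

Request:
send_rows --motion '[[[-0.04, -0.004, -0.015, 0], [-0.085, -0.004, -0.031, 0], [-0.13, -0.004, -0.048, 0], [-0.175, -0.004, -0.064, 0], [-0.22, -0.004, -0.08, 0], [-0.26, -0.004, -0.095, 0], [-0.273, -0.004, -0.1, 0.1], [-0.273, -0.004, -0.1, 0.1]]]'

```text
time: 10.3
tool_pos: [0.4759, 0.3496, 0.2477]
tool_rot: [-1.572, -0.003, -1.74]
contact_force: [-0.1, -0.4, -0.1]
opening: 0.046
```

```bash
python3 -c "
from h import *
T=read_camera('top');S=read_camera('scene')
crop(S,350,200,100,100,4,'a.png');crop(T,65,150,100,100,4,'b.png')
cv2.imwrite('pics/g9.png',np.hstack([cv2.imread('pics/a.png'),cv2.imread('pics/b.png')]))
go(.477,.3487,.123,-1.7436)"
```

```text
t 10.4 pos [0.4771 0.3473 0.2484] rot [-1.571 -0.003 -1.743] op 0.0457 F [-0.8  -0.95  0.37]
shift [-0.0018  0.1254 -0.0003] dist 0.125 twist 0.0
```

View pics/g9.png

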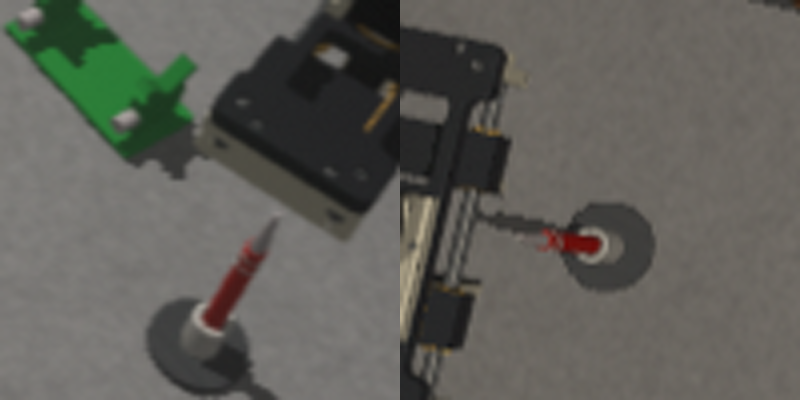

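Request:
send_rows --motion '[[[-0.002, 0.03, 0, 0], [-0.002, 0.06, 0, 0], [-0.002, 0.09, 0, 0], [-0.002, 0.11, 0, 0], [-0.002, 0.12, 0, 0], [-0.002, 0.124, 0, 0], [-0.002, 0.124, 0, 0], [-0.002, 0.124, 0, 0]]]'

```text
time: 11.2
tool_pos: [0.4781, 0.3488, 0.1256]
tool_rot: [-1.569, -0.002, -1.744]
contact_force: [0.4, 0.7, 0.7]
opening: 0.0456
```

Request:
send_rows --motion '[[[0, 0, 0, 0], [0, 0, 0, 0], [0, 0, 0, 0], [0, 0, 0, 0], [0, 0, 0, 0], [0, 0, 0, 0]]]' --gripper 0 --grip_force 5

```text
time: 11.8
tool_pos: [0.478, 0.3488, 0.1256]
tool_rot: [-1.569, -0.002, -1.744]
contact_force: [0.4, -0.0, 1.0]
opening: 0.011
```

```bash
python3 -c "
from h import *
S=read_camera('scene')
crop(S,350,180,120,120,5,'g10.png')
go(.477,.3487,.123,-1.7436)"
```

```text
t 11.85 pos [0.4781 0.3488 0.1256] rot [-1.569 -0.002 -1.744] op 0.0111 F [-0.27 -0.08  1.09]
shift [ 0.0003  0.0026 -0.001 ] dist 0.003 twist 0.0
```

View pics/g10.png

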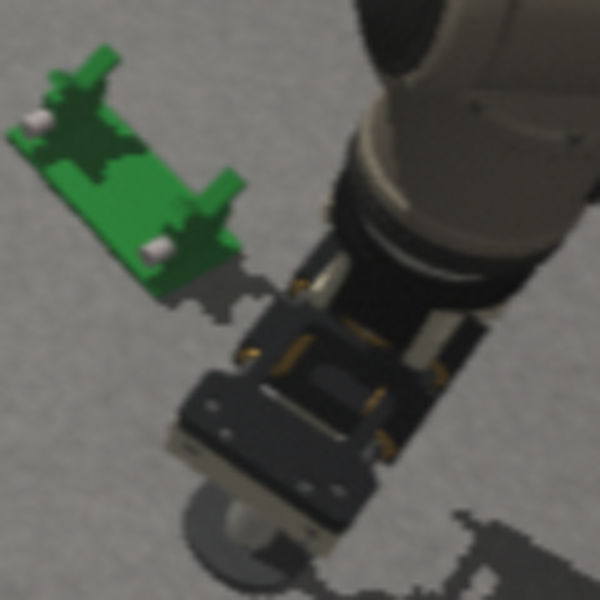

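Request:
send_rows --motion '[[[0, -0.02, 0, 0], [0, -0.05, 0, 0], [0, -0.08, 0, 0], [0, -0.115, 0, 0], [0, -0.115, 0, 0], [0, -0.115, 0, 0]]]'

```text
time: 12.45
tool_pos: [0.478, 0.3491, 0.2411]
tool_rot: [-1.568, -0.001, -1.744]
contact_force: [-0.2, -0.4, -1.2]
opening: 0.0111
```

```bash
python3 -c "
from h import *
T=read_camera('top');S=read_camera('scene')
crop(S,350,150,150,100,4,'g11.png')
go(.5359,-.0701,.24,-1.7436)"
```

```text
t 12.55 pos [0.4773 0.3488 0.2393] rot [-1.571 -0.003 -1.744] op 0.0109 F [-0.32 -0.07 -0.54]
shift [0.4026 0.0006 0.1297] dist 0.423 twist 0.0
```

View pics/g11.png

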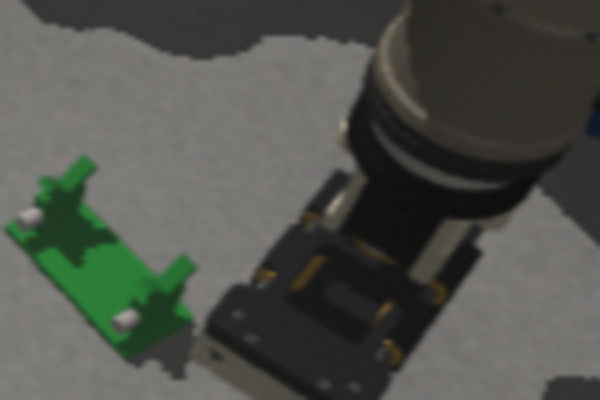

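Request:
send_rows --motion '[[[0.02, 0, 0.006, 0], [0.06, 0, 0.019, 0], [0.1, 0, 0.032, 0], [0.14, 0, 0.045, 0], [0.18, 0, 0.058, 0], [0.22, 0, 0.071, 0], [0.26, 0, 0.084, 0], [0.3, 0, 0.097, 0]]]'

```text
time: 13.35
tool_pos: [0.5206, 0.0349, 0.2388]
tool_rot: [-1.574, -0.004, -1.744]
contact_force: [-0.4, -0.8, 0.5]
opening: 0.0109
```

```bash
python3 -c "
from h import *
go(.5359,-.0701,.24,-1.7436)"
```

```text
t 13.35 pos [0.5206 0.0349 0.2388] rot [-1.574 -0.004 -1.744] op 0.0109 F [-0.44 -0.76  0.45]
shift [ 0.1008 -0.001   0.0331] dist 0.106 twist 0.0
```

Request:
send_rows --motion '[[[0.03, 0, 0.01, 0], [0.06, 0, 0.02, 0], [0.085, 0, 0.028, 0], [0.101, 0, 0.033, 0], [0.101, 0, 0.033, 0], [0.101, 0, 0.033, 0], [0.101, 0, 0.033, 0]]]'

```text
time: 14.05
tool_pos: [0.5355, -0.0691, 0.2388]
tool_rot: [-1.575, -0.003, -1.742]
contact_force: [0.9, -0.4, -0.5]
opening: 0.0106
```

```bash
python3 -c "
from h import *
T=read_camera('top');S=read_camera('scene')
crop(S,180,120,140,140,5,'g12.png')
go(.5359,-.0701,.132,-1.7436)"
```

```text
t 14.15 pos [ 0.5357 -0.0692  0.2391] rot [-1.574 -0.003 -1.742] op 0.0109 F [-0.24 -0.07 -0.03]
shift [0.0005 0.1071 0.0007] dist 0.107 twist 0.1
```

View pics/g12.png

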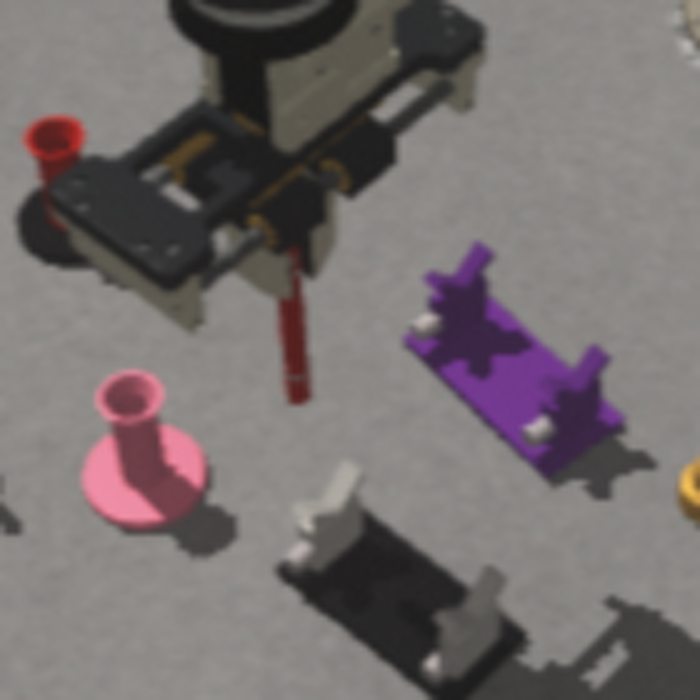

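Request:
send_rows --motion '[[[0, 0.03, 0.001, 0], [0, 0.06, 0.001, 0], [0, 0.085, 0.001, 0], [0, 0.1, 0.001, 0], [0, 0.104, 0.001, 0], [0, 0.104, 0.001, 0]]]' --grip_force 3

```text
time: 14.75
tool_pos: [0.5362, -0.069, 0.1349]
tool_rot: [-1.575, -0.003, -1.741]
contact_force: [-0.2, -0.1, 0.3]
opening: 0.0111
```

```bash
python3 -c "
from h import *
T=read_camera('top');S=read_camera('scene')
crop(S,180,120,140,140,5,'g13.png')
go(.5359,-.0701,.132,-1.7436)"
```

```text
t 14.85 pos [ 0.5369 -0.0695  0.136 ] rot [-1.572 -0.004 -1.742] op 0.011 F [0.04 0.03 0.34]
shift [ 0.0008  0.0041 -0.0009] dist 0.004 twist 0.1
```

View pics/g13.png

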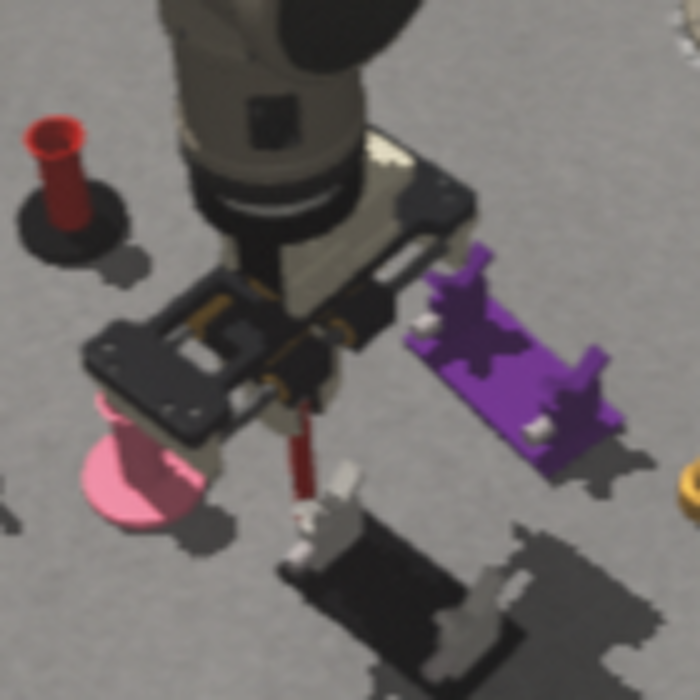

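Request:
send_rows --motion '[[[-0.008, 0.001, -0.001, 0], [-0.016, 0.003, -0.001, 0], [-0.024, 0.006, -0.001, 0], [-0.032, 0.01, -0.001, 0], [-0.04, 0.015, -0.001, 0], [-0.047, 0.02, -0.001, 0], [-0.054, 0.025, -0.001, 0], [-0.06, 0.03, -0.001, 0]]]'

```text
time: 15.65
tool_pos: [0.546, -0.0097, 0.1052]
tool_rot: [-1.573, -0.004, -1.741]
contact_force: [-1.2, 0.3, -0.0]
opening: 0.0111
```

```bash
python3 -c "
from h import *
T=read_camera('top');S=read_camera('scene')
crop(S,180,140,120,120,5,'g14.png')
go(.5359,-.0701,.132,-1.7436)"
```

```text
t 15.75 pos [ 0.5458 -0.0094  0.1049] rot [-1.574 -0.003 -1.741] op 0.0114 F [ 0.91 -0.86  0.18]
shift [ 0.0616 -0.0269  0.0005] dist 0.067 twist 0.2
```

View pics/g14.png

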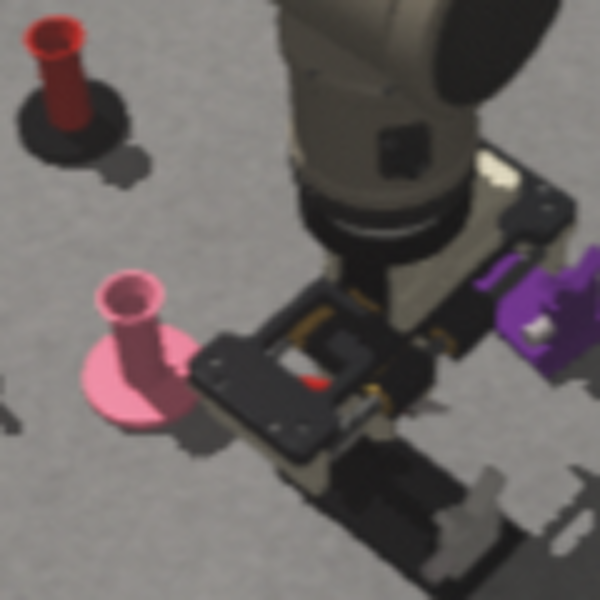

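Request:
send_rows --motion '[[[-0.008, 0.005, 0, 0], [-0.016, 0.01, 0, 0], [-0.025, 0.016, 0, 0], [-0.033, 0.022, 0.001, 0], [-0.033, 0.028, 0.001, 0], [-0.033, 0.034, 0.001, 0], [-0.033, 0.034, 0.001, 0]]]'

```text
time: 16.45
tool_pos: [0.5517, 0.0228, 0.0698]
tool_rot: [-1.576, -0.004, -1.741]
contact_force: [0.3, 1.0, 0.2]
opening: 0.011
```

```bash
python3 -c "
from h import *
T=read_camera('top');S=read_camera('scene')
crop(S,200,160,120,120,4,'a.png');crop(T,190,120,120,120,4,'b.png')
cv2.imwrite('pics/g15.png',cv2.resize(np.hstack([cv2.imread('pics/a.png'),cv2.imread('pics/b.png')]),(800,400)))
go(.5359,-.0701,.061,-1.7436)"
```

```text
t 16.55 pos [0.5521 0.0226 0.0707] rot [-1.574 -0.004 -1.741] op 0.0107 F [ 0.01 -0.39 -0.3 ]
shift [ 0.0941  0.01   -0.0003] dist 0.095 twist 0.1
```

View pics/g15.png

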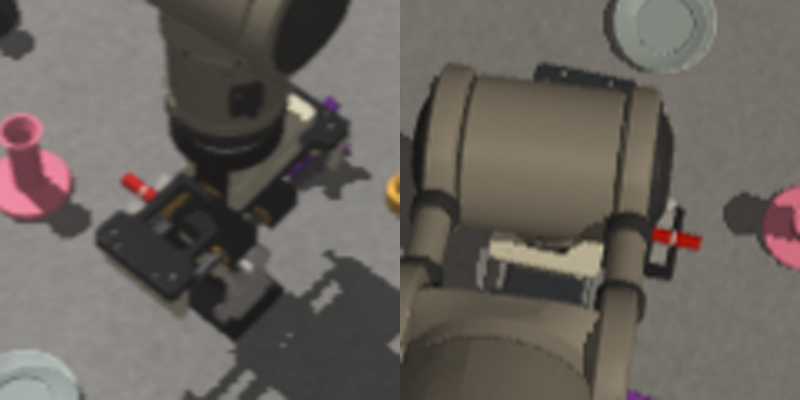

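The red butt now sticks out past the rear fork, at (140,185) in the left crop and (685,240) in the right. I'll lower the last few millimetres.

Request:
send_rows --motion '[[[0, 0.003, 0, 0], [0, 0.006, 0, 0], [0, 0.009, 0, 0], [0, 0.0095, 0, 0], [0, 0.0095, 0, 0], [0, 0.0095, 0, 0]]]'

```text
time: 17.15
tool_pos: [0.5519, 0.0225, 0.0611]
tool_rot: [-1.575, -0.004, -1.741]
contact_force: [-1.7, -0.2, 2.1]
opening: 0.0107
```

```bash
python3 -c "
from h import *
T=read_camera('top');S=read_camera('scene')
crop(S,200,160,120,120,4,'a.png');crop(T,190,120,120,120,4,'b.png')
cv2.imwrite('pics/g16.png',cv2.resize(np.hstack([cv2.imread('pics/a.png'),cv2.imread('pics/b.png')]),(800,400)))
go(.5359,-.0701,.061,-1.7436)"
```

```text
t 17.25 pos [0.5519 0.0225 0.0611] rot [-1.575 -0.004 -1.741] op 0.0106 F [-3.61 -0.11  2.37]
shift [ 0.0939  0.0005 -0.0001] dist 0.094 twist 0.1
```

View pics/g16.png

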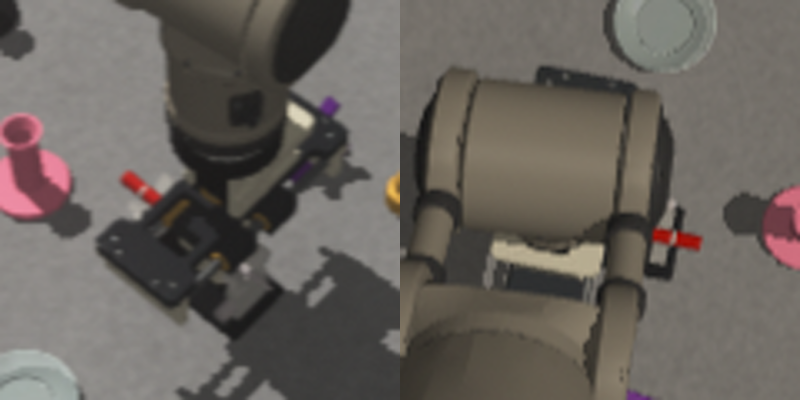

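Request:
send_rows --motion '[[[0, 0, 0, 0], [0, 0, 0, 0], [0, 0, 0, 0], [0, 0, 0, 0], [0, 0, 0, 0], [0, 0, 0, 0]]]' --gripper 0.5

```text
time: 17.85
tool_pos: [0.5519, 0.0225, 0.0611]
tool_rot: [-1.575, -0.004, -1.741]
contact_force: [-0.8, 0.1, -0.3]
opening: 0.0457
```

Request:
send_rows --motion '[[[0, -0.02, 0, 0], [0, -0.05, 0, 0], [0, -0.09, 0, 0], [0, -0.13, 0, 0], [0.04, -0.13, 0, 0], [0.08, -0.13, 0, 0], [0.1, -0.13, 0, 0], [0.1, -0.13, 0, 0]]]'

```text
time: 18.65
tool_pos: [0.5352, -0.0781, 0.1916]
tool_rot: [-1.574, -0.004, -1.744]
contact_force: [0.2, -0.4, 0.1]
opening: 0.0459
```

```bash
python3 -c "
from h import *
T=read_camera('top');S=read_camera('scene')
crop(S,200,160,120,120,4,'a.png');crop(T,190,120,120,120,4,'b.png')
cv2.imwrite('pics/g17.png',cv2.resize(np.hstack([cv2.imread('pics/a.png'),cv2.imread('pics/b.png')]),(800,400)))
go(.5359,-.0701,.061,-1.7436)"
```

```text
t 18.75 pos [ 0.5355 -0.0757  0.1915] rot [-1.575 -0.003 -1.742] op 0.0458 F [0.02 0.25 0.03]
shift [-6.000e-03  1.305e-01 -1.000e-04] dist 0.131 twist 0.1
```

View pics/g17.png

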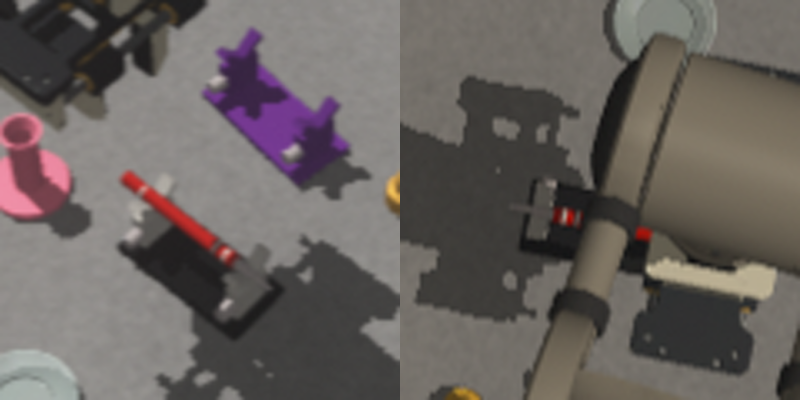

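```bash
python3 -c "
from h import *
S=read_camera('scene')
crop(S,225,200,80,70,8,'g18.png')
go(.5359,-.0701,.061,-1.7436)"
```

```text
t 18.8 pos [ 0.5356 -0.0751  0.1914] rot [-1.575 -0.003 -1.741] op 0.0461 F [-0.74 -0.28 -0.25]
shift [-0.0054  0.1304  0.    ] dist 0.13 twist 0.1
```

View pics/g18.png

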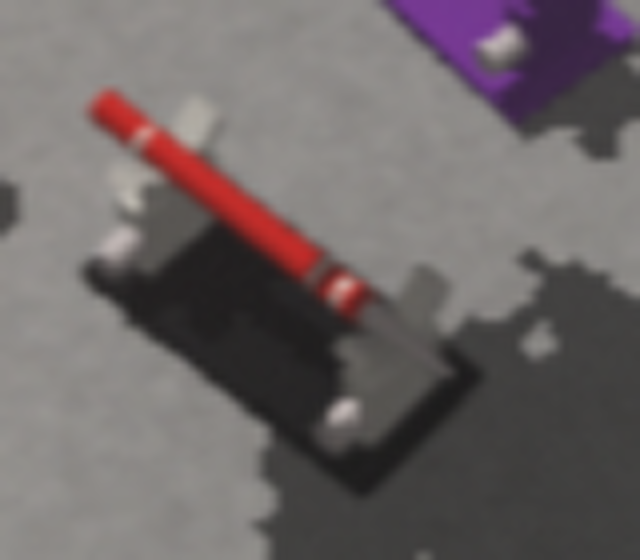

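```bash
python3 -c "
from h import *
S=read_camera('scene')
for p,z in [((100,106),.055),((100,106),.058),((447,373),.05),((447,373),.055)]:
  q=back(S,*(np.array(p)/8-.5+[225,200]),z); r=q[:2]-[.5378,-.0593]; d=np.array([.172,.985]); print(q.round(4),'y_c',round(r@d-.055,4),'x_c',round(r@np.array([.985,-.172]),4))
"
```

```text
[ 0.5333 -0.0809  0.055 ] y_c -0.077 x_c -0.0008
[ 0.5349 -0.0795  0.058 ] y_c -0.0754 x_c 0.0007
[0.5571 0.0642 0.05  ] y_c 0.07 x_c -0.0022
[0.5597 0.0656 0.055 ] y_c 0.0718 x_c 0.0001
```

```bash
python3 -c "
from h import *
go(.536,-.0696,.061,-1.7436)"
```

```text
t 18.85 pos [ 0.5356 -0.0748  0.1914] rot [-1.575 -0.003 -1.74 ] op 0.0462 F [ 0.48 -0.75 -0.55]
shift [-5.600e-03  1.304e-01  1.000e-04] dist 0.13 twist 0.2
```

Request:
send_rows --motion '[[[-0.004, 0.02, 0, 0.2], [-0.0045, 0.05, 0, 0.2], [-0.0045, 0.08, 0, 0.2], [-0.0045, 0.11, 0, 0.2], [-0.0045, 0.125, 0, 0.2], [-0.0045, 0.13, 0, 0.2], [-0.0045, 0.13, 0, 0.2]]]'

```text
time: 19.55
tool_pos: [0.5358, -0.0698, 0.061]
tool_rot: [-1.576, -0.003, -1.743]
contact_force: [0.2, 0.7, 0.3]
opening: 0.0459
```

```bash
python3 -c "
from h import *
S=read_camera('scene')
crop(S,200,170,100,100,6,'g19.png')
go(.536,-.0696,.061,-1.7436)"
```

```text
t 19.6 pos [ 0.5363 -0.0701  0.0618] rot [-1.574 -0.003 -1.743] op 0.0463 F [-0.54 -0.07 -0.15]
shift [-0.0005  0.0008 -0.0003] dist 0.001 twist 0.0
```

View pics/g19.png

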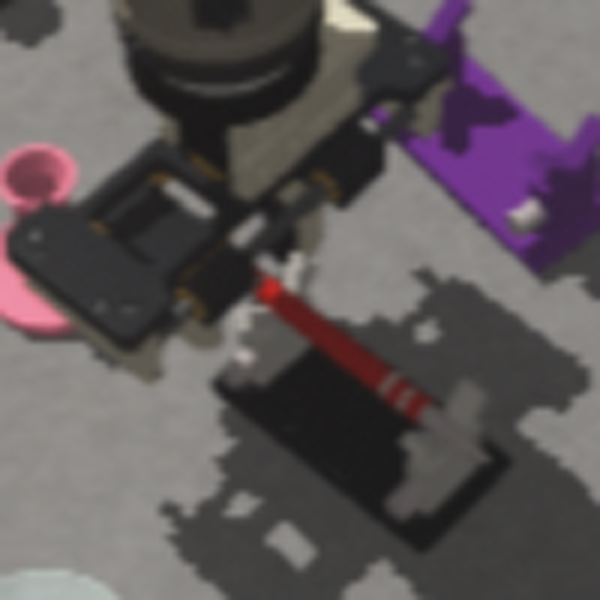

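The fingers straddle the butt behind the rear fork. I'll grip and lift.

Request:
send_rows --motion '[[[0, 0.001, 0, 0], [0, 0.001, 0, 0], [0, 0.001, 0, 0], [0, 0.001, 0, 0], [0, 0.001, 0, 0], [0, 0.001, 0, 0]]]' --gripper 0 --grip_force 3

```text
time: 20.2
tool_pos: [0.5361, -0.0702, 0.0609]
tool_rot: [-1.575, -0.003, -1.743]
contact_force: [-0.6, 0.1, 1.3]
opening: 0.0111
```

Request:
send_rows --motion '[[[0, -0.02, 0, 0], [0, -0.05, 0, 0], [0, -0.08, 0, 0], [0, -0.11, 0, 0], [0, -0.14, 0, 0], [0, -0.17, 0, 0], [0, -0.19, 0, 0], [0, -0.19, 0, 0]]]'

```text
time: 21.0
tool_pos: [0.5382, -0.07, 0.2539]
tool_rot: [-1.568, -0.004, -1.743]
contact_force: [-0.0, 0.0, -1.4]
opening: 0.0111
```

```bash
python3 -c "
from h import *
T=read_camera('top');S=read_camera('scene')
crop(S,170,110,120,120,4,'a.png');crop(T,190,120,120,120,4,'b.png')
cv2.imwrite('pics/g20.png',cv2.resize(np.hstack([cv2.imread('pics/a.png'),cv2.imread('pics/b.png')]),(800,400)))
go(.4235,-.318,.25,-1.7436)"
```

```text
t 21.1 pos [ 0.5367 -0.0696  0.2504] rot [-1.575 -0.003 -1.743] op 0.0108 F [-0.82  0.3  -0.88]
shift [ 0.2641  0.0015 -0.0689] dist 0.273 twist 0.0
```

View pics/g20.png

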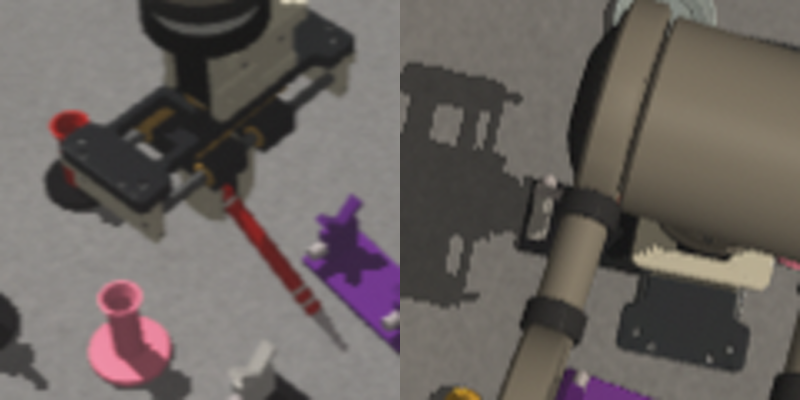

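```bash
cat >> h.py <<'E'
def tipfit(S,uv,s):
    st=sensors.observe(); g=st["tool_pos"]+[0,0,-.006]; yaw=st["tool_rot"][2]
    a=-np.array([np.cos(yaw),np.sin(yaw),0])
    f=lambda p:proj(S,g+(.15-s)*(np.sin(p[0])*a-np.cos(p[0])*np.array([0,0,1])))[0]-uv
    r=least_squares(f,[.5]); th=r.x[0]
    tip=g+(.15-s)*(np.sin(th)*a-np.cos(th)*np.array([0,0,1]))
    print("tilt",np.degrees(th).round(1),"res",r.fun.round(2),"tip",tip.round(4)); return tip
E
python3 -c "
from h import *
S=read_camera('scene')
for s in(.008,.0115,.015):tip=tipfit(S,np.array([344,348])/3.3333-.5+[170,110],s)
go(.4235,-.318,.25,-1.7436)"
```

```text
tilt 52.2 res [0.69 2.82] tip [0.5555 0.041  0.1565]
tilt 53.4 res [0.42 1.44] tip [0.5553 0.0401 0.1611]
tilt 54.5 res [0.02 0.06] tip [0.5551 0.0388 0.1653]
t 21.15 pos [ 0.5363 -0.0695  0.2496] rot [-1.577 -0.003 -1.743] op 0.0111 F [-0.02  0.32 -0.01]
shift [ 0.2641  0.0009 -0.0685] dist 0.273 twist 0.0
```

```bash
python3 -c "
from h import *
go(.4085,-.405,.25,-1.7436)"
```

```text
t 21.15 pos [ 0.5363 -0.0695  0.2496] rot [-1.577 -0.003 -1.743] op 0.0111 F [-0.02  0.32 -0.01]
shift [ 0.3524  0.0011 -0.0684] dist 0.359 twist 0.0
```

Request:
send_rows --motion '[[[0.015, 0, -0.003, 0], [0.045, 0, -0.009, 0], [0.09, 0, -0.018, 0], [0.135, 0, -0.027, 0], [0.18, 0, -0.035, 0], [0.225, 0, -0.044, 0], [0.27, 0, -0.053, 0], [0.315, 0, -0.061, 0]]]'

```text
time: 21.95
tool_pos: [0.42, -0.3715, 0.2497]
tool_rot: [-1.579, -0.002, -1.744]
contact_force: [0.4, 0.1, -0.3]
opening: 0.0108
```

Request:
send_rows --motion '[[[0.035, -0.01, -0.007, 0], [0.07, -0.05, -0.014, 0], [0.07, -0.05, -0.014, 0], [0.07, 0, -0.014, 0], [0.07, -0.05, -0.014, 0], [0.07, 0, -0.014, 0], [0.07, 0, -0.014, 0], [0.07, 0, -0.014, 0]]]'

```text
time: 22.75
tool_pos: [0.3937, -0.4378, 0.2492]
tool_rot: [-1.58, -0.0, -1.744]
contact_force: [1.3, -0.8, 0.5]
opening: 0.011
```

```bash
python3 -c "
from h import *
T=read_camera('top');S=read_camera('scene')
crop(S,110,70,120,120,4,'a.png');crop(T,300,150,120,120,4,'b.png')
cv2.imwrite('pics/g21.png',cv2.resize(np.hstack([cv2.imread('pics/a.png'),cv2.imread('pics/b.png')]),(800,400)))
go(.4235,-.318,.25,-1.7436)"
```

```text
t 22.85 pos [ 0.3946 -0.4388  0.2512] rot [-1.577 -0.003 -1.744] op 0.011 F [0.32 0.03 0.07]
shift [-0.1239  0.0008  0.0077] dist 0.124 twist 0.0
```

View pics/g21.png

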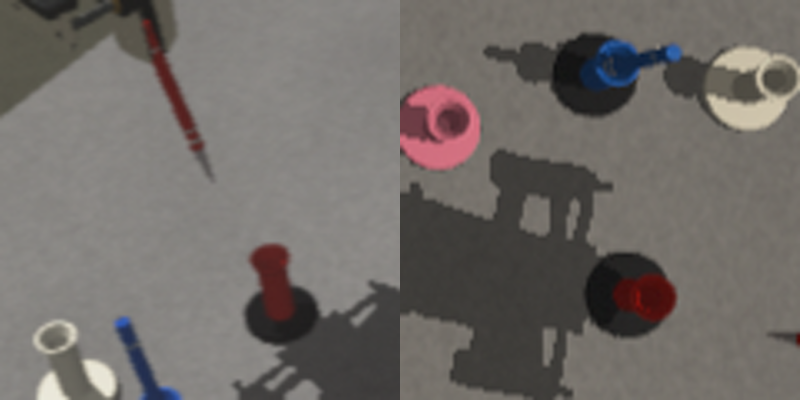

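The jerks swung the red probe further down. Its tip is at (212,180) in the scene crop and (768,335) in the top crop.

```bash
python3 -c "
from h import *
S=read_camera('scene');T=read_camera('top')
a=np.array([768-400,335])/3.3333-.5+[300,150];b=np.array([213,181])/3.3333-.5+[110,70]
print(tri(T,S,a,b))
tip=tipfit(S,b,.0115)
s=sensors.observe()['tool_pos']
d=np.array([.4235,-.318,.095])-tri(T,S,a,b)[0];go(*(s+d))"
```

```text
(array([ 0.4007, -0.3907,  0.1144]), array([ 0.42, -0.29,  0.62,  0.07]))
tilt 20.5 res [-0.05  0.17] tip [ 0.403  -0.3909  0.1157]
t 22.95 pos [ 0.3947 -0.4387  0.2514] rot [-1.577 -0.004 -1.743] op 0.0113 F [-0.08 -1.3   0.07]
shift [-0.0756  0.019   0.0101] dist 0.079 twist 0
```

Request:
send_rows --motion '[[[-0.015, 0, 0.002, 0], [-0.035, 0, 0.004, 0], [-0.055, 0, 0.006, 0], [-0.068, 0, 0.008, 0], [-0.0756, 0.01, 0.0093, 0], [-0.0756, 0.015, 0.0093, 0], [-0.0756, 0.015, 0.0093, 0], [-0.0756, 0.015, 0.0093, 0]]]'

```text
time: 23.75
tool_pos: [0.4166, -0.3664, 0.2357]
tool_rot: [-1.577, -0.004, -1.744]
contact_force: [0.8, -0.0, 0.0]
opening: 0.0111
```

```bash
python3 -c "
from h import *
T=read_camera('top');S=read_camera('scene')
crop(S,160,110,50,50,8,'a.png');crop(T,345,210,50,50,8,'b.png')
cv2.imwrite('pics/g22.png',np.hstack([cv2.imread('pics/a.png'),cv2.imread('pics/b.png')]))
go(.4235,-.318,.25,-1.7436)"
```

```text
t 23.85 pos [ 0.4166 -0.3666  0.2361] rot [-1.576 -0.004 -1.744] op 0.0111 F [-0.01  0.12 -0.69]
shift [-0.049  -0.0141 -0.0017] dist 0.051 twist -0.0
```

View pics/g22.png

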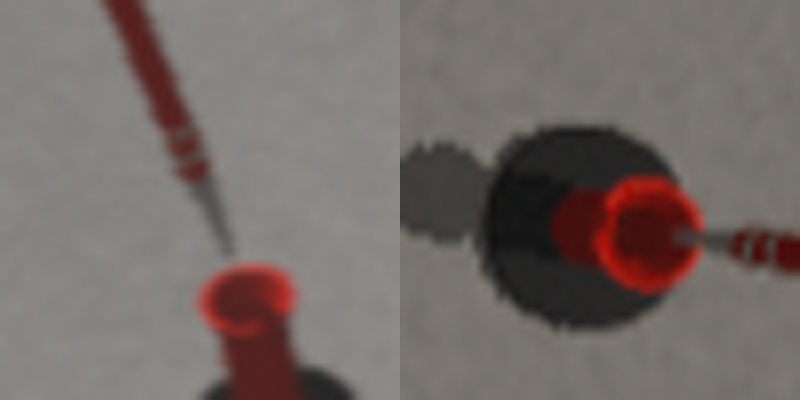

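```bash
python3 -c "
from h import *
S=read_camera('scene');T=read_camera('top')
a=np.array([676-400,236])/8-.5+[345,210];b=np.array([231,256])/8-.5+[160,110]
P=tri(T,S,a,b);print(P)
tip=tipfit(S,b,.0115)
s=sensors.observe()['tool_pos']
d=np.array([.4235,-.318,.062])-P[0];go(*(s+d))"
```

```text
(array([ 0.4239, -0.3212,  0.0978]), array([ 0.1 , -0.07,  0.14,  0.01]))
tilt 19.7 res [ 0.07 -0.2 ] tip [ 0.4247 -0.3204  0.0998]
t 23.95 pos [ 0.4167 -0.3664  0.2362] rot [-1.576 -0.004 -1.744] op 0.011 F [-0.14  0.4   0.19]
shift [-0.0032  0.0358 -0.0008] dist 0.036 twist 0
```

Request:
send_rows --motion '[[[-0.003, 0.015, -0.001, 0], [-0.003, 0.03, -0.001, 0], [-0.003, 0.037, -0.001, 0], [-0.012, 0.037, -0.001, 0], [-0.022, 0.037, -0.001, 0], [-0.032, 0.037, -0.001, 0], [-0.042, 0.037, -0.001, 0], [-0.049, 0.038, -0.001, 0]]]'

```text
time: 24.75
tool_pos: [0.4243, -0.317, 0.1986]
tool_rot: [-1.575, -0.005, -1.743]
contact_force: [-0.4, -0.3, -0.5]
opening: 0.0108
```

```bash
python3 -c "
from h import *
T=read_camera('top');S=read_camera('scene')
crop(S,140,80,80,80,5,'a.png');crop(T,335,200,80,80,5,'b.png')
cv2.imwrite('pics/g23.png',np.hstack([cv2.imread('pics/a.png'),cv2.imread('pics/b.png')]))
go(.4235,-.318,.157,-1.7436)"
```

```text
t 24.85 pos [ 0.4242 -0.3169  0.1982] rot [-1.576 -0.004 -1.743] op 0.0109 F [ 0.01  0.73 -0.42]
shift [ 0.001   0.0412 -0.0003] dist 0.041 twist 0.0
```

View pics/g23.png

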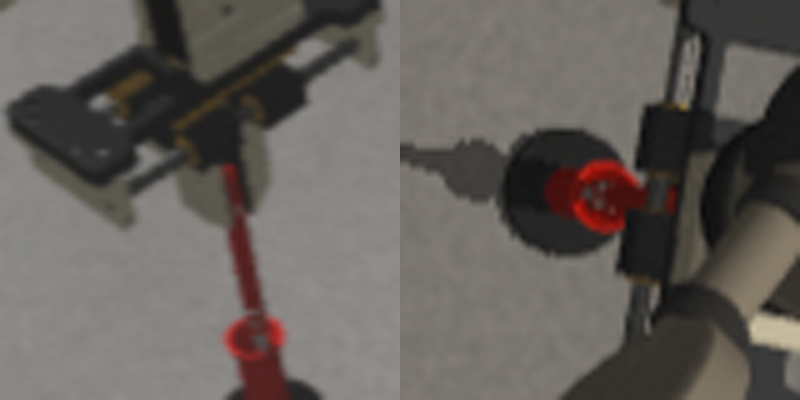

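The tip is inside the red tube, at (265,340) in the scene crop. I'll lower it.

Request:
send_rows --motion '[[[0.001, 0.01, 0, 0], [0.001, 0.02, 0, 0], [0.001, 0.03, 0, 0], [0.001, 0.037, 0, 0], [0.001, 0.041, 0, 0], [0.001, 0.041, 0, 0]]]'

```text
time: 25.45
tool_pos: [0.4234, -0.3179, 0.1563]
tool_rot: [-1.577, -0.003, -1.743]
contact_force: [-0.6, -0.3, -0.5]
opening: 0.0109
```

```bash
python3 -c "
from h import *
S=read_camera('scene')
crop(S,130,70,100,100,5,'g24.png')
go(.4235,-.318,.157,-1.7436)"
```

```text
t 25.5 pos [ 0.4236 -0.3181  0.1568] rot [-1.577 -0.004 -1.743] op 0.011 F [-1.09  0.07 -0.53]
shift [-0.     -0.0002 -0.0001] dist 0.0 twist 0.0
```

View pics/g24.png

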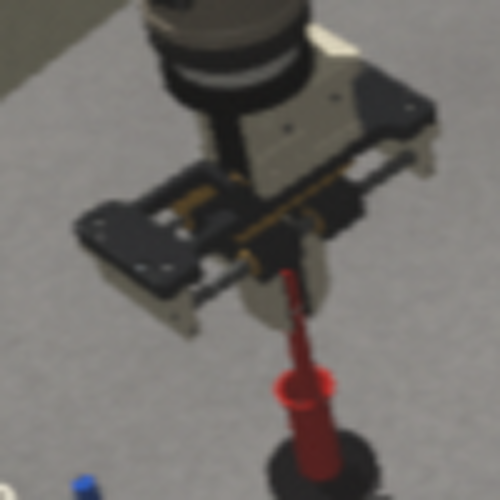

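Request:
send_rows --motion '[[[0, 0.002, 0, 0], [0, 0.002, 0, 0], [0, 0.002, 0, 0], [0, 0.002, 0, 0], [0, 0.002, 0, 0], [0, 0.002, 0, 0]]]' --gripper 0.5

```text
time: 26.1
tool_pos: [0.4236, -0.3181, 0.1549]
tool_rot: [-1.577, -0.004, -1.743]
contact_force: [-0.8, -0.2, 0.6]
opening: 0.0455
```

Request:
send_rows --motion '[[[0, -0.02, 0, 0], [0, -0.05, 0, 0], [0, -0.09, 0, 0], [0, -0.13, 0, 0], [0.05, -0.14, 0, 0], [0.1, -0.14, 0, 0], [0.1, -0.14, 0, 0], [0.1, -0.14, 0, 0]]]'

```text
time: 26.9
tool_pos: [0.4068, -0.417, 0.2947]
tool_rot: [-1.577, -0.003, -1.745]
contact_force: [-0.1, 1.0, -0.5]
opening: 0.0457
```

```bash
python3 -c "
from h import *
T=read_camera('top');S=read_camera('scene')
crop(S,120,100,120,120,4,'a.png');crop(T,320,140,120,120,4,'b.png')
cv2.imwrite('pics/g25.png',cv2.resize(np.hstack([cv2.imread('pics/a.png'),cv2.imread('pics/b.png')]),(800,400)))
cv2.imwrite('pics/s_end.png',S['frame'][:,:,::-1])
go(.4235,-.318,.157,-1.7436)"
```

```text
t 27.0 pos [ 0.4075 -0.4154  0.2951] rot [-1.577 -0.003 -1.743] op 0.0458 F [-0.55  0.23  0.93]
shift [-0.0991  0.1378  0.    ] dist 0.17 twist 0.1
```

View pics/g25.png

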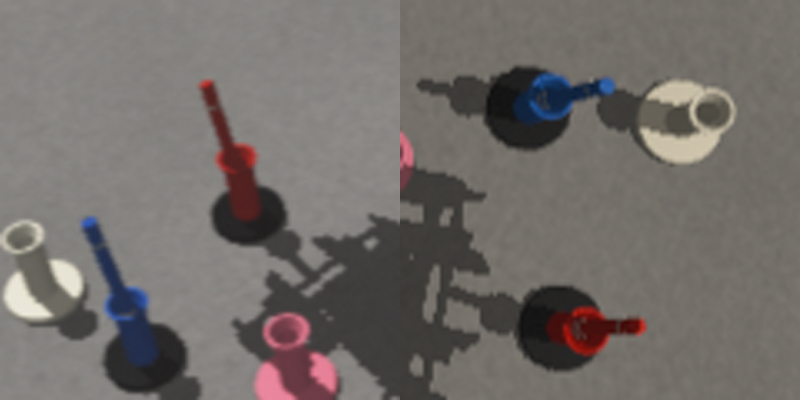

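View pics/s_end.png

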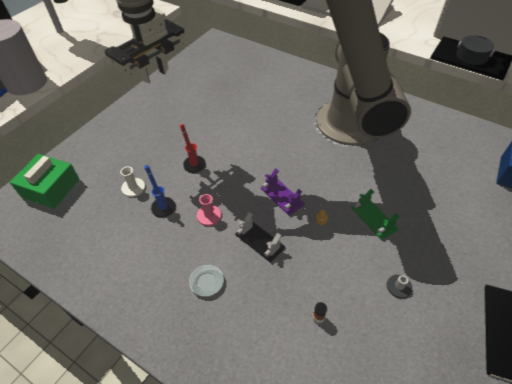

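```bash
python3 -c "
from h import *
T=read_camera('top');S=read_camera('scene')
f=lambda p,o:np.array(p)/3.3333-.5+o
print('red butt',tri(T,S,f([242,326],[320,140]),f([206,84],[120,100])))
print('blue butt',tri(T,S,f([207,86],[320,140]),f([90,222],[120,100])))
print(sensors.observe()['qvel'].round(3))
from cell import hand_in
print(hand_in())"
```

```text
red butt (array([ 0.4293, -0.3317,  0.1611]), array([-0.32,  0.22, -0.47, -0.05]))
blue butt (array([ 0.5943, -0.3085,  0.1605]), array([-0.17,  0.12, -0.22, -0.03]))
[ 0.004 -0.004 -0.004 -0.001 -0.002  0.001]
the job is handed in; nothing more can be done
None
```

Both probes are away point down in their own tubes, and I handed the job in at about 27 s of the 72 s allowed.

- **Blue probe:** I took it near the butt with a light grip and let it swing point down. Its tip went into the blue tube's mouth at a slant. I then straightened it over the tube and released it.
- **Red probe:** I lifted it from the stand, levered it over the rear fork and laid it across both forks. After letting go I gripped it again by the butt. A few short up-and-down jerks swung it further down before it went into the red tube.

**Last checks before handing in:**
- **Probes:** both stand leaning slightly in their tubes. From both cameras, the butts are 161 mm (red) and 160.5 mm (blue) above the bench, which fits points resting on the 11 mm floors.
- **Cradle step:** the red probe's butt measured within about 1 mm of the cradle axis after release. Its front end rested on the needle rather than the handle. I estimated the resulting tilt at about 0.025 rad instead of measuring it.
- **Bystanders:** the vial, dish and chuck look where they started, but I compared them only by eye in the pictures.
- **Robot:** it was clear of everything and at rest.

None of the checks failed or disagreed.

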